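# Extend the spice rack and stand the tins on it

### The arm

A 6-joint arm with a two-finger parallel gripper is mounted at the origin on the work surface. World frame = base frame: x ahead of the robot, y to its left, z up, the work surface at z = 0. Lengths are in m, angles in rad, forces in N, time in s.
With the tool pointing down it reaches from about 0.275 to 0.75 m from the base axis. Payload 10.2 kg.
Tool frame: the origin (TCP) lies between the finger pads; the fingertips stand 25 mm ahead of it and the grasp point (between the pads) lies 6 mm ahead of it; y points along the fingers, x is the direction in which the jaws open and shut, and the axes are right-handed (so a half turn about y gives the same grasp; the last joint's range is limited). The gripper opens to 88 mm and grips with 3 to 60 N. Pads are 18 mm wide; open, the fingers measure 123 mm over their backs; the gripper's body (75 mm by 187 mm) begins 45 mm behind the grasp point.
Start: joints at [1.045, 0.313, 1.498, -0, 1.331, -0.223], TCP at [0.157, 0.501, 0.264] pointing down, gripper open.
Joint ranges: [-2.94, 2.94], [-0.97, 2.17], [0.19, 2.56], [-1.23, 4.37], [0.02, 3.11], [-2.88, 2.88]. Speed limits (rad/s): [2.39, 2.39, 3.01, 3.14, 3.14, 3.14].

### API

Orientations are given as a rotation vector (axis times angle).
In Python, from workcell import r gives the robot as it stands. The module is installed in compiled form; this text tells all that it offers.
- The arm moves only by the tool apply_moves, never from a script. Its argument "plan" is a list of rows, each a list of 3 entries, a list of its own where there are three numbers: the shift along the tool's x, y, z in mm, then the turn, a rotation vector about the tool's x, y, z in degrees, then the opening, from 0 (shut) to 1 (fully open). In form: [[[x, y, z], [rx, ry, rz], gripper], ...]. A call has 1 to 8 rows; each row is the pose to reach, as a shift and turn from the pose commanded when the call began, along the tool's axes at that moment; what a row does not reach only later rows make up. A row lasts 1/8 s, in which the tool goes at most 62.5 mm and 10.7 degrees, less where a joint would pass 70% of its speed; a pose out of reach is approached as far as the arm can. A call with a gripper value outside its range is refused whole. The fingers move at their own pace and stop on an object; "force" is the grip in N (left out, the last holds). Time passes only in rows, so rows that repeat a pose let the fingers close. It gives the time, the measured TCP pose, the force and the opening at its end, in the units of the state.
- r.get_obs(): the state, without advancing time (a new reading comes with each control period).
- r.grab_frame(name): name is "scene" or "top"; returns a dict with "frame" (480x640x3 uint8, red, green, blue), "mtx" (3x3 intrinsics, pixels), "k1" (the pictures are not rectified: a ray, as slopes to the right and down, at radius r is drawn at 1 + k1 r^2 times it, then the intrinsics apply), "camera_from_world" (4x4, takes a point from world to camera coordinates). Camera axes: x right, y up, looking along -z (the intrinsics and any distortion apply to the point x, -y, -z); pixel columns grow to the right and rows downward; lengths in m; the calibration is good to about 2 mm. A picture is of the moment at which its call begins. There is no depth.
- r.sign_off(): hands the job in, once; it reports no verdict.
Trained networks look in the newest picture that a camera, given by its name, has taken for a name from the list of things; names that differ only in an ending like _2 or _b are one class to them, and where a whole thing is asked for, a point or a joint stands for the part that bears it (a point fixed in the world has none). Each returns a list of dicts, best first, with "conf" (0 to 1); they miss things now and then, are a little off and sometimes report something else, mostly with a low value. They report only what shows in the picture. A call takes as long as a camera call. They do not tell look-alikes from the thing itself.
- r.search_frame(thing, camera): "rect" ([left, top, right, bottom] in pixels, round what is visible of it).
- r.silhouettes(thing, camera): "mask" (480x640 bool, what is visible of it) and "rect" ([left, top, right, bottom] in pixels, round what is visible of it).
- r.pinpoint(thing, camera): "position" ([row, column] in pixels: a listed point, or the origin of a listed thing).
The state is a dict: "time": time; "joint_positions": joint angles; "qd": joint speeds; "joint_torque": joint torques, N m; "tcp_pos": TCP position; "tool_rot": TCP orientation; "ft_force": force on the tool from outside, world axes, zero at the start; "torque": the same for the moment, N m; "grip_width": finger opening in m.
Only numpy, scipy, OpenCV 4.12 (cv2) and the standard library are available. Lean on these libraries where they do the work, as an engineer would, in place of code of your own. Each camera call takes 0.05 s, during which the arm holds its last target.

### The job

The spice rack on the counter is full. Pull its sliding half out by the black bow handle until the red lock button clicks out, and only then stand every spice tin that is lying on the counter upright, lid up, on the pulled-out half between its two rails. Leave the jars standing on the rack, and do not knock over or shove away the measuring cup, spatula, food container and utensil holder.

Things in the scene. Friction and masses are not known exactly. Their poses are not given: they have to be found in the camera images.
- rack: fixed half of a telescoping spice rack, fastened to the counter, 304 x 100 mm; origin on the counter under its middle. x across it, front (robot side) to back; +y along it, the way the sliding half comes out. Two square outer tubes, tops 22 mm above the counter, form its front and back rails, a wooden deck (top 11 mm up) between them; plate 37 mm high at the -y end
- extension (a joint): how far the sliding half is pulled out along the rack's +y, m: 0 = closed, locks at 0.238 to 0.241 (end stop at 0.241). Starts 0 to 0.05 out. Slides level, about 3 N friction plus 12 N per m/s, and stays where left. Its two inner tubes (12 x 12 mm) come out of the outer tubes
- lock_button (a joint): spring lock button (red, 10 mm across) in the front inner tube, m: 0 = held down inside the outer tube, out of sight; 0.008 = sprung out through the hole, 5 mm proud of the tube. It clicks out by itself when the sliding half is all the way out, and then bars it from sliding back
- lock_hole (a point): dark round hole, 14 mm across, in the top of the front outer tube (22 mm above the counter), 22 mm from its +y end, where the red lock button comes out
- pull_bar (a point): middle of the black bow handle on the end of the sliding half: a round level bar 10 mm thick, 34 mm above the counter, running along the point's x, 64 mm between its two arms; 38 mm from the bar's axis to the end plate (top 40 mm up) behind it. The point's +y is the way to pull
- lane (a point): point on the sliding half's deck (deck top 7 mm above the counter). x across, y along the rack. All the way out, it is the middle of the free deck, which reaches 121 mm either way along y, from the fixed half to the end plate (40 mm high), and 35 mm either side to the inner tubes, which stand 12 mm above the deck. While closed, this part lies under the fixed deck
- tin_red: red square spice tin, cream band, round steel lid, at first lying on its side on the counter. Body 50 x 50 x 58 mm plus lid 40 mm across, 12 mm high: 70 mm tall; about 120 g. Origin at its middle: 35 mm above its underside when standing, 25 mm above the counter when lying. z axis from base to lid, x and y square to its side faces. None from the start if absent
- tin_yellow: yellow square spice tin, cream band, round steel lid, at first lying on its side on the counter. Body 50 x 50 x 58 mm plus lid 40 mm across, 12 mm high: 70 mm tall; about 120 g. Origin at its middle: 35 mm above its underside when standing, 25 mm above the counter when lying. z axis from base to lid, x and y square to its side faces. None from the start if absent
- tin_green: green square spice tin, cream band, round steel lid, at first lying on its side on the counter. Body 50 x 50 x 58 mm plus lid 40 mm across, 12 mm high: 70 mm tall; about 120 g. Origin at its middle: 35 mm above its underside when standing, 25 mm above the counter when lying. z axis from base to lid, x and y square to its side faces. None from the start if absent
- tin_blue: blue square spice tin, cream band, round steel lid, at first lying on its side on the counter. Body 50 x 50 x 58 mm plus lid 40 mm across, 12 mm high: 70 mm tall; about 120 g. Origin at its middle: 35 mm above its underside when standing, 25 mm above the counter when lying. z axis from base to lid, x and y square to its side faces. None from the start if absent
- jar0: terracotta round jar with a black lid, 44 mm across and 90 mm tall, 250 g, standing on the rack's fixed deck; origin at the centre of its underside. To stay standing there
- jar1: white round jar with a black lid, 44 mm across and 90 mm tall, 250 g, standing on the rack's fixed deck; origin at the centre of its underside. To stay standing there
- jar2: dark brown round jar with a black lid, 44 mm across and 90 mm tall, 250 g, standing on the rack's fixed deck; origin at the centre of its underside. To stay standing there
- jar3: blue round jar with a black lid, 44 mm across and 90 mm tall, 250 g, standing on the rack's fixed deck; origin at the centre of its underside. To stay standing there
- cup: open aluminium measuring cup, 66 mm across and 42 mm high, with a flat handle that reaches 126 mm from its axis towards -x of its own frame; stands among the tins; origin at the centre of its underside. A bystander
- spatula: blue silicone spatula lying flat, 262 mm long, up to 55 mm wide and 11 mm high, origin on the counter near its middle, blade towards its +x. A bystander
- container: closed clear food container with a green lid, 123 x 163 mm and 66 mm high; origin at the centre of its underside. A bystander
- utensils: stainless steel utensil holder, 110 mm across and 150 mm high, with utensils standing up to 310 mm; origin at the centre of its underside. A bystander
Mind the look-alikes: they are no part of the job. Leave any purple look-alike of the jar0 alone.

How it is judged:
On the way:
1. the sliding half is all the way out and its lock button has clicked out (value of joint extension above 0.234 m and value of joint lock_button above 0.006 m), for 0.3 s.
At the end, for the whole second after the job is handed in: Sliding half out over 234 mm, lock button out over 6 mm. Every tin present is still and stands lid up (0.12 rad) on the pulled-out deck, within 14 mm of the lane's middle line and 105 mm of its middle along the rack. The jars stand upright (0.15 rad) within 50 mm of their start (all of step 1 and angle between each of tin_red, tin_yellow, tin_green, tin_blue's own z axis and vertical below 0.12 rad and x of tin_red in the frame of lane between -0.014 and 0.014 m and y of tin_red in the frame of lane between -0.105 and 0.105 m and z of tin_red in the frame of lane between 0.029 and 0.041 m and linear speed of each of tin_red, tin_yellow, tin_green, tin_blue below 0.02 m/s and x of tin_yellow in the frame of lane between -0.014 and 0.014 m and y of tin_yellow in the frame of lane between -0.105 and 0.105 m and z of tin_yellow in the frame of lane between 0.029 and 0.041 m and x of tin_green in the frame of lane between -0.014 and 0.014 m and y of tin_green in the frame of lane between -0.105 and 0.105 m and z of tin_green in the frame of lane between 0.029 and 0.041 m and x of tin_blue in the frame of lane between -0.014 and 0.014 m and y of tin_blue in the frame of lane between -0.105 and 0.105 m and z of tin_blue in the frame of lane between 0.029 and 0.041 m and angle between each of jar0, jar1, jar2, jar3's own z axis and vertical below 0.15 rad and distance of each of jar0, jar1, jar2, jar3 from where it was at the start of the episode below 0.05 m); the robot touches nothing.
It fails at once if the measuring cup is knocked over, lifted or pushed more than 10 cm away (distance of cup from where it was at the start of the episode above 0.1 m or angle between cup's own z axis and vertical above 0.7 rad).
It fails at once if the food container is knocked over, lifted or pushed more than 10 cm away (distance of container from where it was at the start of the episode above 0.1 m or angle between container's own z axis and vertical above 0.7 rad).
It fails at once if the utensil holder is knocked over, lifted or pushed more than 10 cm away (distance of utensils from where it was at the start of the episode above 0.1 m or angle between utensils's own z axis and vertical above 0.7 rad).
It fails at once if the spatula is knocked over, lifted or pushed more than 10 cm away (distance of spatula from where it was at the start of the episode above 0.1 m or angle between spatula's own z axis and vertical above 0.7 rad).
It fails at once if a tin is stood on the sliding half before its lock button has clicked out (value of joint lock_button below 0.004 m and ((angle between tin_red's own z axis and vertical below 0.12 rad and x of tin_red in the frame of lane between -0.014 and 0.014 m and y of tin_red in the frame of lane between -0.105 and 0.105 m and z of tin_red in the frame of lane between 0.029 and 0.041 m) or (angle between tin_yellow's own z axis and vertical below 0.12 rad and x of tin_yellow in the frame of lane between -0.014 and 0.014 m and y of tin_yellow in the frame of lane between -0.105 and 0.105 m and z of tin_yellow in the frame of lane between 0.029 and 0.041 m) or (angle between tin_green's own z axis and vertical below 0.12 rad and x of tin_green in the frame of lane between -0.014 and 0.014 m and y of tin_green in the frame of lane between -0.105 and 0.105 m and z of tin_green in the frame of lane between 0.029 and 0.041 m) or (angle between tin_blue's own z axis and vertical below 0.12 rad and x of tin_blue in the frame of lane between -0.014 and 0.014 m and y of tin_blue in the frame of lane between -0.105 and 0.105 m and z of tin_blue in the frame of lane between 0.029 and 0.041 m))).
Of tin_red, tin_yellow, tin_green, tin_blue only 3 to 4 are there at a start; the rules pass over those that are not, and their reading is None.
At some moment in a run one of tin_red, tin_yellow, tin_green, tin_blue may be knocked a few centimetres aside while the robot is not near it.
Once in a run the grip may slacken for a moment while it holds something.
It also fails if it takes over 210 s, if anything falls off the work surface, if the arm or the gripper's body presses on something with over 40 N, if the wrist force passes 120 N, or if a joint passes its speed limit or range.

## Working session

There is one attempt and no reset: what is moved stays moved. The work goes in short steps, Python scripts to look and compute and a tool call to move; the robot and the scene stay as the last step left them, time stands still between calls to the robot, and variables do not carry over. Pictures are saved under pics/ and viewed, and the job is handed in when it is done.

Besides the shell and the picture viewer there is one more tool, called as name([rows], argument=value, ...), one row to a line, values as JSON. apply_moves: Moves the arm, as the interface text tells. Its arguments: {"type":"object","properties":{"plan":{"type":"array","items":{"type":"array"}},"force":{"type":"number"}},"required":["plan"]}

```bash
mkdir -p pics; ls; python3 - <<'E'
from workcell import r
import cv2
for n in ("scene","top"):
    f=r.grab_frame(n); cv2.imwrite(f"pics/{n}0.png",f["frame"][:,:,::-1]); print(n,f["mtx"],f["k1"],f["camera_from_world"].round(3) if hasattr(f["camera_from_world"],'round') else f["camera_from_world"])
o=r.get_obs()
print(o)
E
```

```text
pics
scene [[475.65006869   0.         324.57298219]
 [  0.         475.65006869 238.01822506]
 [  0.           0.           1.        ]] -0.049824815731120735 [[-0.756  0.654  0.     0.445]
 [-0.517 -0.597  0.613  0.229]
 [ 0.401  0.464  0.79  -1.315]
 [ 0.     0.     0.     1.   ]]
top [[492.0610966    0.         319.77140496]
 [  0.         492.0610966  236.15979502]
 [  0.           0.           1.        ]] 0.011063783988550659 [[ 0.002 -1.     0.018 -0.044]
 [ 0.998  0.003  0.068 -0.549]
 [-0.068  0.017  0.998 -1.124]
 [ 0.     0.     0.     1.   ]]
{'time': 0.1, 'joint_positions': array([ 1.04459872e+00,  3.13332418e-01,  1.49832966e+00, -2.58554925e-07,
        1.33098559e+00, -2.23399958e-01]), 'qd': array([-0.00102433, -0.00159879, -0.00141321, -0.00033637, -0.00017471,
       -0.00054825]), 'joint_torque': array([ 3.56174329e-03, -4.02814364e+01, -2.52646476e+01,  6.95172697e-02,
        3.42034560e-02, -8.91502373e-05]), 'tcp_pos': array([0.15646817, 0.50094993, 0.26326166]), 'tool_rot': array([-1.33779582, -0.98256531,  0.98417095]), 'ft_force': array([-0.73579269,  0.38735737,  0.75627046]), 'torque': array([ 0.00464361, -0.01277309, -0.00178536]), 'grip_width': 0.08822003248957651}
```

View pics/scene0.png

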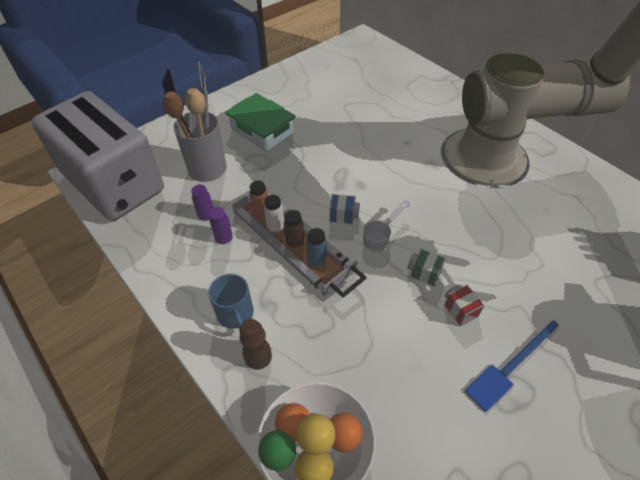

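View pics/top0.png

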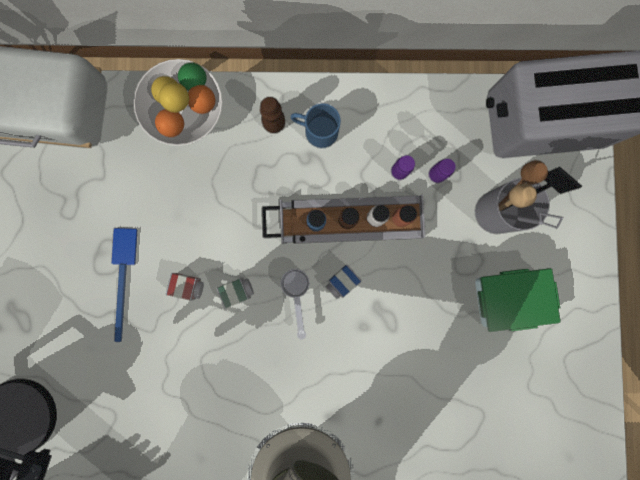

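```bash
cat > h.py <<'E'
from workcell import r
import numpy as np, cv2
from scipy.spatial.transform import Rotation as R
def ray(f,row,col):
    K=f["mtx"]; T=np.array(f["camera_from_world"])
    k=np.array([f["k1"],0,0,0,0.])
    p=cv2.undistortPoints(np.array([[[col,row]]],float),K,k)[0,0]
    d=T[:3,:3].T@np.array([p[0],-p[1],-1]); c=-T[:3,:3].T@T[:3,3]
    return c,d/np.linalg.norm(d)
def onz(f,row,col,z):
    c,d=ray(f,row,col); return c+d*(z-c[2])/d[2]
def proj(f,P):
    T=np.array(f["camera_from_world"]); q=T[:3,:3]@np.asarray(P,float)+T[:3,3]
    x,y=q[0]/-q[2],-q[1]/-q[2]; s=1+f["k1"]*(x*x+y*y); K=f["mtx"]
    return np.array([K[0,0]*x*s+K[0,2],K[1,1]*y*s+K[1,2]])
def tri(a,b):
    (c1,d1),(c2,d2)=a,b
    A=np.stack([d1,-d2],1); s=np.linalg.lstsq(A,c2-c1,rcond=None)[0]
    p,q=c1+s[0]*d1,c2+s[1]*d2
    return (p+q)/2,np.linalg.norm(p-q)
def crop(f,c0,r0,c1,r1,s,name):
    im=cv2.resize(f["frame"][r0:r1,c0:c1,::-1],None,fx=s,fy=s,interpolation=cv2.INTER_CUBIC)
    cv2.imwrite(f"pics/{name}.png",im)
E
python3 - <<'E'
from h import *
ft=r.grab_frame("top"); fs=r.grab_frame("scene")
Z=dict(pull_bar=.034,lock_hole=.022,tin_red=.025,tin_yellow=.025,tin_green=.025,tin_blue=.025,rack=0,cup=0)
for n,z in Z.items():
    a=r.pinpoint(n,"top"); b=r.pinpoint(n,"scene")
    pa=[(np.round(x["position"]),round(x["conf"],2),onz(ft,*x["position"],z)[:2].round(4)) for x in a[:2]]
    pb=[(np.round(x["position"]),round(x["conf"],2),onz(fs,*x["position"],z)[:2].round(4)) for x in b[:2]]
    print(n,pa,pb)
    if a and b:
        p,e=tri(ray(ft,*a[0]["position"]),ray(fs,*b[0]["position"])); print("   tri",p.round(4),round(e,4))
o=r.get_obs(); print(R.from_rotvec(o["tool_rot"]).as_matrix().round(3))
crop(ft,150,180,450,350,2.6,"t1"); crop(fs,230,170,530,350,2.6,"s1")
print(o["time"])
E
```

```text
pull_bar [(array([221., 265.]), 0.69, array([0.5823, 0.0832]))] [(array([286., 352.]), 0.93, array([0.5846, 0.0849]))]
   tri [0.5828 0.0834 0.0302] 0.0003
lock_hole [(array([239., 300.]), 0.72, array([0.5429, 0.0026]))] [(array([253., 340.]), 0.88, array([ 0.54  , -0.0038])), (array([167., 207.]), 0.21, array([ 0.6185, -0.4433]))]
   tri [0.5432 0.0015 0.0302] 0.0026
tin_red [(array([288., 185.]), 0.78, array([0.4296, 0.2649]))] [(array([303., 461.]), 0.68, array([0.4359, 0.2628])), (array([225., 273.]), 0.33, array([ 0.6067, -0.1681]))]
   tri [0.4311 0.2638 0.0206] 0.0055
tin_yellow [(array([238., 300.]), 0.55, array([0.545 , 0.0032]))] []
tin_green [(array([291., 237.]), 0.79, array([0.4226, 0.1468])), (array([299., 510.]), 0.62, array([ 0.4053, -0.4805]))] [(array([266., 428.]), 0.82, array([0.4162, 0.1522]))]
   tri [0.4201 0.1498 0.0265] 0.0082
tin_blue [(array([282., 340.]), 0.98, array([ 0.4423, -0.0892]))] [(array([209., 343.]), 0.74, array([ 0.446 , -0.0955])), (array([258., 340.]), 0.52, array([0.5499, 0.0085]))]
   tri [ 0.4449 -0.0916  0.027 ] 0.0071
rack [(array([272., 120.]), 0.72, array([0.4654, 0.4211])), (array([220., 360.]), 0.64, array([ 0.5891, -0.1387]))] [(array([236., 289.]), 0.88, array([ 0.5877, -0.1316])), (array([129., 263.]), 0.41, array([ 0.4001, -0.4935]))]
   tri [0.6148 0.189  0.4203] 0.3229
cup [(array([285., 298.]), 0.89, array([0.4357, 0.0086]))] [(array([239., 373.]), 0.98, array([0.4407, 0.0067]))]
   tri [ 0.4372  0.0069 -0.003 ] 0.0048
[[ 0.298  0.    -0.954]
 [ 0.954 -0.     0.298]
 [-0.    -1.    -0.   ]]
1.0
```

```bash
ls pics
```

```text
s1.png
scene0.png
t1.png
top0.png
```

View pics/t1.png

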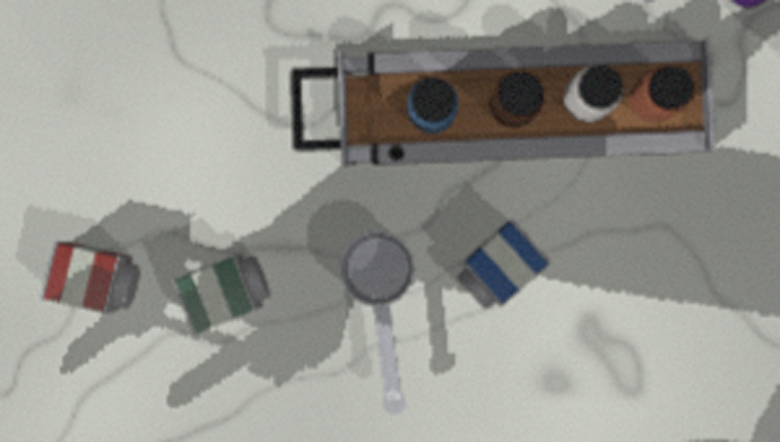

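View pics/s1.png

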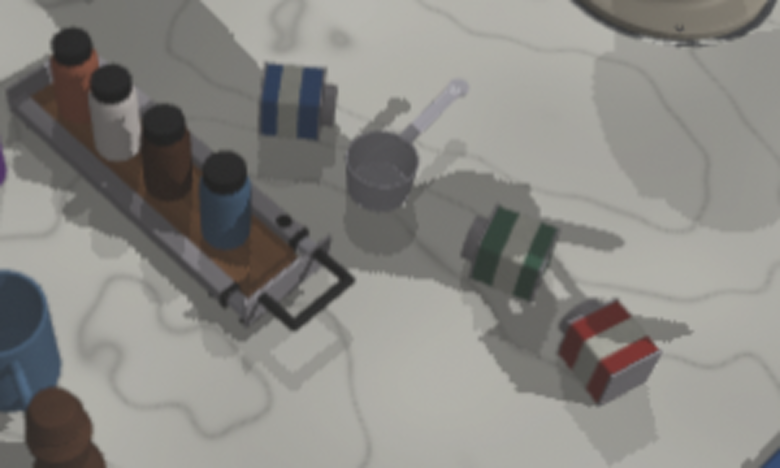

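```bash
python3 - <<'E'
from h import *
ft=r.grab_frame("top"); fs=r.grab_frame("scene")
def c(u,v,z): return onz(ft,180+v/2.6,150+u/2.6,z)[:2]
a,b=c(347,163,.022),c(706,150,.022); print("front",a,b,(a-b)/np.linalg.norm(a-b))
a,b=c(347,43,.022),c(704,39,.022); print("back",a,b,(a-b)/np.linalg.norm(a-b))
print("bar",c(297,71,.034),c(297,146,.034))
print("hole",c(397,153,.022))
crop(ft,250,190,440,250,4.2,"t2")
# tins masks
for n in("red","green","blue"):
  for cam,f in(("top",ft),("scene",fs)):
    m=r.silhouettes("tin_"+n,cam)
    if m:
        m0=m[0]; cnt=max(cv2.findContours(m0["mask"].astype(np.uint8),0,2)[0],key=cv2.contourArea)
        print(n,cam,round(m0["conf"],2),m0["rect"],cv2.minAreaRect(cnt))
E
```

```text
front [0.53326107 0.04097278] [ 0.54587057 -0.27957737] [-0.03930667  0.99922719]
back [0.64081222 0.04172421] [ 0.6459     -0.27895901] [-0.01586343  0.99987417]
bar [0.61387951 0.08498986] [0.54745885 0.08435151]
hole [ 0.54231151 -0.00343438]
red top 0.68 [163.2, 277.2, 201.6, 301.6] ((184.78587341308594, 287.042236328125), (34.883155822753906, 23.491836547851562), 12.804265975952148)
red scene 0.94 [442.2, 283.4, 484.9, 326.4] ((462.5244445800781, 303.280517578125), (39.511962890625, 32.640316009521484), 51.34019470214844)
green top 0.83 [215.8, 277.7, 250.9, 309.7] ((235.15518188476562, 292.137939453125), (22.654830932617188, 33.98224639892578), 68.19859313964844)
blue top 0.93 [325.1, 266.8, 361.3, 294.4] ((342.5000305175781, 282.5000305175781), (22.62741470336914, 31.11269760131836), 45.0)
blue scene 0.78 [329.4, 194.9, 358.8, 224.5] ((344.1158752441406, 209.4573211669922), (30.36867332458496, 27.60788345336914), 6.340191841125488)
```

View pics/t2.png

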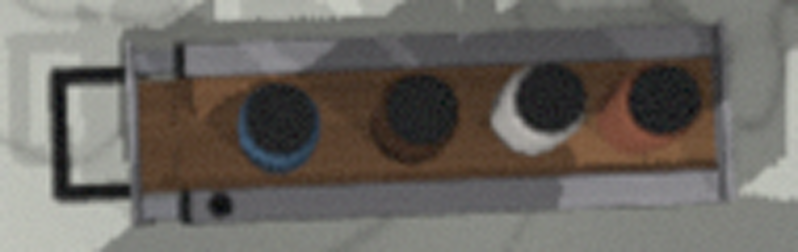

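```bash
cat >> h.py <<'E'
def Rt(approach,xax):
    y=np.array(approach,float); y/=np.linalg.norm(y); x=np.array(xax,float); x-=y*(x@y); x/=np.linalg.norm(x)
    return np.stack([x,y,np.cross(x,y)],1)
import json,os
def go(p,Rm,log=True):
    o=r.get_obs(); R0=R.from_rotvec(o["tool_rot"]); p=np.array(p,float)
    s=R0.as_matrix().T@(p-o["tcp_pos"])*1000
    t=np.degrees((R0.inv()*R.from_matrix(Rm)).as_rotvec())
    print("SHIFT",s.round(0),"TURN",t.round(1),"rows",max(np.linalg.norm(s)/62.5,np.linalg.norm(t)/10.7).round(1))
def st():
    o=r.get_obs()
    open("log.jsonl","a").write(json.dumps([list(map(float,o[k])) for k in("joint_positions","tcp_pos","tool_rot")])+"\n")
    print("t",round(o["time"],2),"q",o["joint_positions"].round(3),"tcp",o["tcp_pos"].round(4),"F",o["ft_force"].round(1),"w",round(o["grip_width"],4))
    print(R.from_rotvec(o["tool_rot"]).as_matrix().round(3).tolist())
E
python3 - <<'E'
from h import *
st(); go([.582,.084,.14],Rt([0,0,-1],[-.033,1,0]))
E
```

```text
t 1.4 q [ 1.045  0.313  1.498 -0.     1.331 -0.223] tcp [0.1566 0.5011 0.2637] F [0.4 0.2 0.2] w 0.0878
[[0.298, -0.0, -0.954], [0.954, -0.0, 0.298], [-0.0, -1.0, 0.0]]
SHIFT [-271.  124. -530.] TURN [ -0.  -19.2  -0. ] rows 9.7
```

apply_moves([
  [[-135,40,-265],[0,-10,0],0.3],
  [[-271,124,-530],[0,-19.2,0],0.3],
  [[-271,124,-530],[0,-19.2,0],0.3],
  [[-271,124,-530],[0,-19.2,0],0.3],
  [[-271,124,-530],[0,-19.2,0],0.3],
  [[-271,124,-530],[0,-19.2,0],0.3],
  [[-271,124,-530],[0,-19.2,0],0.3],
  [[-271,124,-530],[0,-19.2,0],0.3],
])

```text
time: 2.4
tcp_pos: [0.5008, 0.1635, 0.1644]
tool_rot: [-1.194, -1.233, 1.232]
ft_force: [1.0, -0.5, 0.2]
grip_width: 0.0265
```

```bash
python3 - <<'E'
from h import *
st(); go([.582,.084,.14],Rt([0,0,-1],[-.033,1,0]))
E
```

```text
t 2.4 q [ 0.093  0.416  1.627  0.     1.098 -1.51 ] tcp [0.5008 0.1635 0.1644] F [ 1.  -0.5  0.2] w 0.0265
[[-0.032, 0.0, -0.999], [0.999, 0.0, -0.032], [0.0, -1.0, -0.0]]
SHIFT [-82.  24. -79.] TURN [ 0.  -0.1  0. ] rows 1.9
```

apply_moves([
  [[-41,12,-40],[0,0,0],0.3],
  [[-82,24,-79],[0,0,0],0.3],
  [[-82,24,-79],[0,0,0],0.3],
  [[-82,24,-79],[0,0,0],0.3],
  [[-82,24,-79],[0,0,0],0.3],
])

```text
time: 3.02
tcp_pos: [0.5805, 0.0868, 0.1411]
tool_rot: [-1.193, -1.234, 1.234]
ft_force: [0.6, -0.4, 0.3]
grip_width: 0.0261
```

```bash
python3 - <<'E'
from h import *
st(); go([.582,.084,.04],Rt([0,0,-1],[-.033,1,0]))
fs=r.grab_frame("scene"); crop(fs,230,130,430,330,3,"s2")
ft=r.grab_frame("top"); crop(ft,200,130,400,280,3.5,"t3")
E
```

```text
t 3.02 q [-0.051  0.564  1.458  0.     1.12  -1.656] tcp [0.5805 0.0868 0.1411] F [ 0.6 -0.4  0.3] w 0.0261
[[-0.034, 0.0, -0.999], [0.999, 0.0, -0.034], [0.0, -1.0, -0.0]]
SHIFT [ -3. 101.  -1.] TURN [0. 0. 0.] rows 1.6
```

View pics/s2.png

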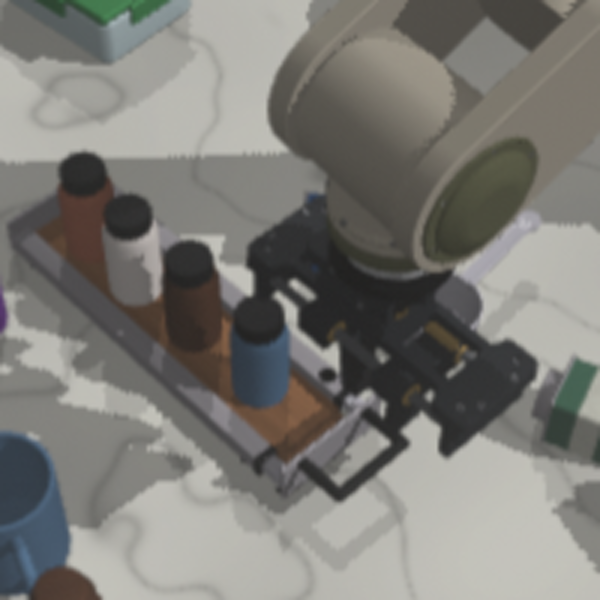

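View pics/t3.png

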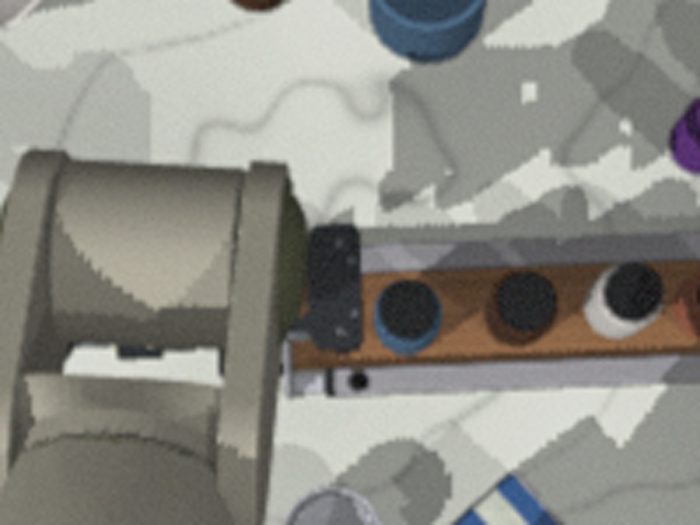

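```bash
python3 - <<'E'
from h import *
ft=r.grab_frame("top"); fs=r.grab_frame("scene")
print(onz(ft,190+118/4.2,250+283/4.2,.101))
a=r.pinpoint("jar3","top");b=r.pinpoint("jar3","scene")
print([onz(ft,*x["position"],.011) for x in a[:1]],[onz(fs,*x["position"],.011) for x in b[:1]])
E
```

```text
[ 0.58242535 -0.0363376   0.101     ]
[array([ 0.71010223, -0.22641976,  0.011     ])] [array([ 0.58507366, -0.03174195,  0.011     ])]
```

```bash
python3 - <<'E'
from h import *
s,c=np.sin(np.radians(10)),np.cos(np.radians(10))
A=np.array([.033*s,-s,-c]); Rm=Rt(A,[-.033,1,0]); g=np.array([.582,.0845,.034])
go(g-A*.006-A*.06,Rm); go(g-.006*A,Rm)
E
```

```text
SHIFT [10. 42. -1.] TURN [ 0. -0. 10.] rows 0.9
SHIFT [ -1. 101.  -1.] TURN [ 0. -0. 10.] rows 1.6
```

apply_moves([
  [[10,42,-1],[0,0,10],0.22],
  [[10,42,-1],[0,0,10],0.22],
  [[10,42,-1],[0,0,10],0.22],
  [[6,65,-1],[0,0,10],0.22],
  [[2,85,-1],[0,0,10],0.22],
  [[-1,101,-1],[0,0,10],0.22],
  [[-1,101,-1],[0,0,10],0.22],
  [[-1,101,-1],[0,0,10],0.22],
], force=40)

```text
time: 4.32
tcp_pos: [0.5827, 0.0847, 0.0407]
tool_rot: [-1.325, -1.149, 1.359]
ft_force: [0.2, -0.6, 1.0]
grip_width: 0.0195
```

```bash
python3 - <<'E'
from h import *
st()
fs=r.grab_frame("scene"); crop(fs,280,180,430,330,4,"s3")
E
```

```text
t 4.33 q [ 0.012  0.72   1.5   -0.218  0.929 -1.459] tcp [0.5827 0.0847 0.0407] F [ 0.2 -0.6  1. ] w 0.0195
[[-0.031, 0.007, -0.999], [0.984, -0.173, -0.032], [-0.173, -0.985, -0.002]]
```

View pics/s3.png

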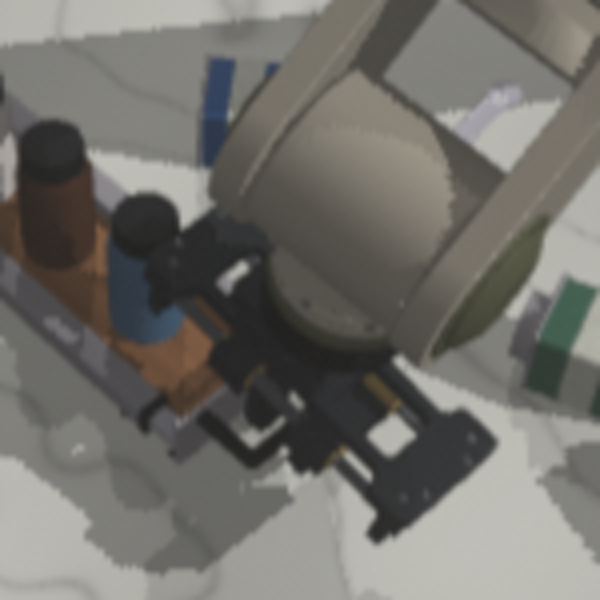

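Straddling the bar. Close.

apply_moves([
  [[0,0,0],[0,0,0],0],
  [[0,0,0],[0,0,0],0],
  [[0,0,0],[0,0,0],0],
  [[0,0,0],[0,0,0],0],
])

```text
time: 4.88
tcp_pos: [0.5824, 0.0854, 0.0402]
tool_rot: [-1.324, -1.149, 1.359]
ft_force: [-0.6, 5.2, 2.7]
grip_width: 0.0082
```

```bash
python3 - <<'E'
from h import *
st()
p=r.get_obs()["tcp_pos"]; Rm=R.from_rotvec(r.get_obs()["tool_rot"]).as_matrix()
for d in(.1,.2,.24): go(p+d*np.array([-.033,1,0]),Rm)
E
```

```text
t 4.88 q [ 0.013  0.72   1.5   -0.218  0.928 -1.459] tcp [0.5824 0.0854 0.0402] F [-0.6  5.2  2.7] w 0.0082
[[-0.032, 0.007, -0.999], [0.984, -0.173, -0.033], [-0.173, -0.985, -0.001]]
SHIFT [ 99. -17.   0.] TURN [ 0.  0. -0.] rows 1.6
SHIFT [197. -35.   0.] TURN [ 0.  0. -0.] rows 3.2
SHIFT [237. -42.   0.] TURN [ 0.  0. -0.] rows 3.8
```

apply_moves([
  [[15,-3,0],[0,0,0],0],
  [[40,-7,0],[0,0,0],0],
  [[65,-11,0],[0,0,0],0],
  [[90,-16,0],[0,0,0],0],
  [[115,-20,0],[0,0,0],0],
  [[140,-25,0],[0,0,0],0],
  [[150,-26,0],[0,0,0],0],
  [[150,-26,0],[0,0,0],0],
])

```text
time: 5.88
tcp_pos: [0.5761, 0.2381, 0.0401]
tool_rot: [-1.322, -1.146, 1.362]
ft_force: [-8.6, 4.1, 11.6]
grip_width: 0.0079
```

```bash
python3 - <<'E'
from h import *
st()
ft=r.grab_frame("top"); crop(ft,170,170,370,300,4,"t4")
E
```

```text
t 5.88 q [ 0.265  0.799  1.343 -0.196  1.051 -1.236] tcp [0.5761 0.2381 0.0401] F [-8.6  4.1 11.6] w 0.0079
[[-0.033, 0.004, -0.999], [0.984, -0.174, -0.033], [-0.174, -0.985, 0.002]]
```

View pics/t4.png

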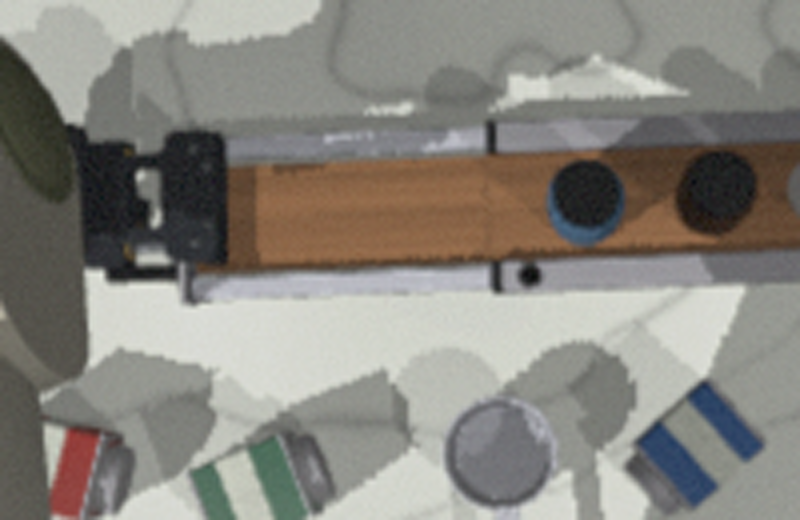

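apply_moves([
  [[15,-3,2],[0,0,0],0],
  [[30,-6,4],[0,0,0],0],
  [[40,-8,4],[0,0,0],0],
  [[48,-9,4],[0,0,0],0],
  [[54,-10,5],[0,0,0],0],
  [[58,-11,5],[0,0,0],0],
  [[60,-11,5],[0,0,0],0],
])

```text
time: 6.8
tcp_pos: [0.5715, 0.2971, 0.0404]
tool_rot: [-1.327, -1.149, 1.36]
ft_force: [5.6, -5.0, 4.2]
grip_width: 0.0084
```

```bash
python3 - <<'E'
from h import *
st()
ft=r.grab_frame("top"); crop(ft,130,170,330,300,4,"t5")
E
```

```text
t 6.8 q [ 0.356  0.842  1.257 -0.188  1.104 -1.157] tcp [0.5715 0.2971 0.0404] F [ 5.6 -5.   4.2] w 0.0084
[[-0.031, 0.009, -0.999], [0.984, -0.175, -0.033], [-0.175, -0.984, -0.003]]
```

View pics/t5.png

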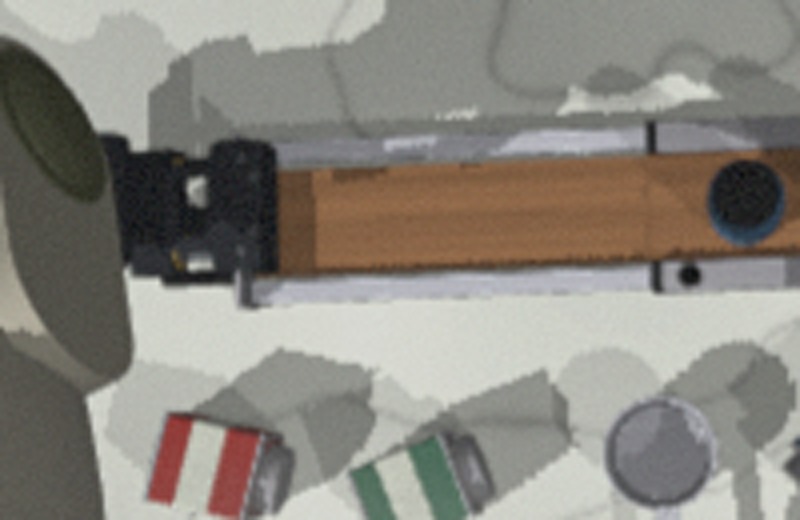

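apply_moves([
  [[4,-1,0],[0,0,0],0],
  [[8,-1,0],[0,0,0],0],
  [[12,-2,0],[0,0,0],0],
  [[12,-2,0],[0,0,0],0],
])

```text
time: 7.35
tcp_pos: [0.5711, 0.3082, 0.0404]
tool_rot: [-1.328, -1.147, 1.362]
ft_force: [4.1, -10.3, 4.5]
grip_width: 0.0083
```

```bash
python3 - <<'E'
from h import *
st()
ft=r.grab_frame("top"); crop(ft,130,170,330,300,4,"t6")
E
```

```text
t 7.35 q [ 0.373  0.853  1.235 -0.188  1.119 -1.142] tcp [0.5711 0.3082 0.0404] F [  4.1 -10.3   4.5] w 0.0083
[[-0.031, 0.008, -0.999], [0.984, -0.177, -0.032], [-0.177, -0.984, -0.002]]
```

View pics/t6.png

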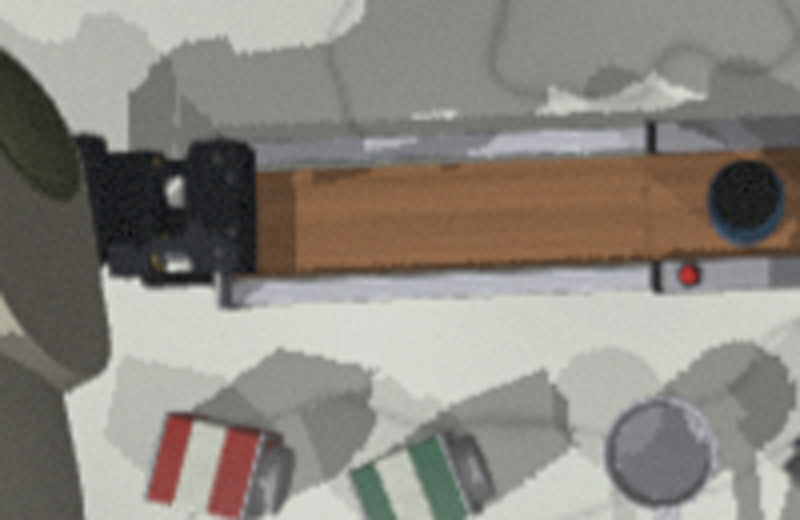

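apply_moves([
  [[0,0,0],[0,0,0],0.2],
  [[0,0,0],[0,0,0],0.2],
  [[0,0,0],[0,0,0],0.2],
  [[0,-40,0],[0,0,0],0.2],
  [[0,-100,0],[0,0,0],0.2],
  [[0,-160,0],[0,0,0],1],
  [[60,-180,50],[0,0,0],1],
  [[60,-200,80],[0,0,0],1],
])

```text
time: 8.4
tcp_pos: [0.485, 0.4027, 0.2255]
tool_rot: [-1.322, -1.147, 1.362]
ft_force: [1.0, -0.1, -0.1]
grip_width: 0.0456
```

```bash
python3 - <<'E'
from h import *
st()
ft=r.grab_frame("top"); fs=r.grab_frame("scene");crop(ft,130,170,380,310,3.2,"t7"); crop(fs,230,170,530,350,2.6,"s7")
E
```

```text
t 8.4 q [ 0.561  0.636  1.115 -0.151  1.482 -1.023] tcp [0.485  0.4027 0.2255] F [ 1.  -0.1 -0.1] w 0.0456
[[-0.033, 0.004, -0.999], [0.984, -0.174, -0.033], [-0.174, -0.985, 0.002]]
```

View pics/t7.png

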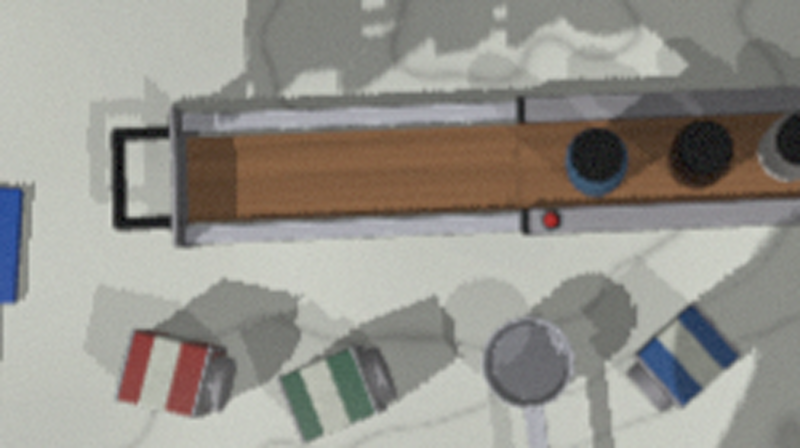

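View pics/s7.png

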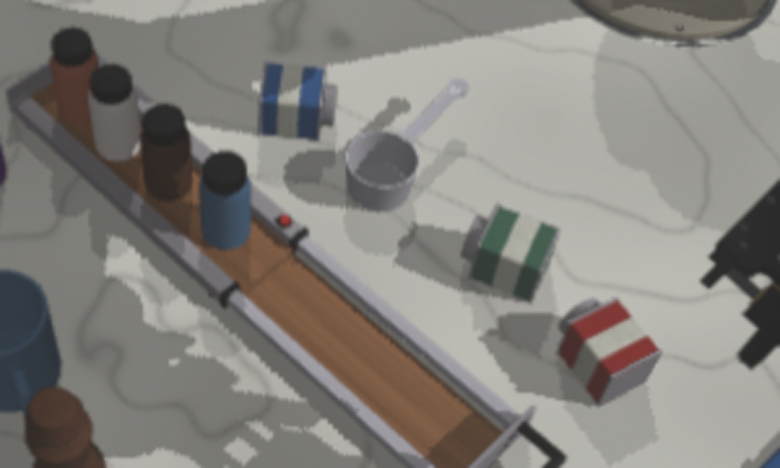

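```bash
cat > kin.py <<'E'
import numpy as np, json
from scipy.spatial.transform import Rotation as R
from scipy.optimize import least_squares
C=np.array([[-1,0,0],[0,0,1],[0,1,0]]).T
C=np.stack([[-1,0,0],[0,0,1],[0,1,0]],1).astype(float)
lo=np.array([-2.94,-.97,.19,-1.23,.02,-2.88]); hi=np.array([2.94,2.17,2.56,4.37,3.11,2.88])
def E(a,t): return R.from_euler(a,t).as_matrix()
def fk(q,P):
    d1,L2,a3,L3,off,L6=P
    A=E('z',q[0]); p=A@[0,0,d1]
    A=A@E('y',q[1]); p=p+A@[0,0,L2]
    A=A@E('y',q[2]); p=p+A@[a3,0,0]
    A=A@E('z',q[3]); p=p+A@[0,off,L3]
    A=A@E('y',q[4]); p=p+A@[0,0,L6]
    return p,A@E('z',q[5])@C
def load(): return [json.loads(l) for l in open("log.jsonl")]
def ik(p,Rm,P,q0):
    def f(q):
        pp,RR=fk(q,P); return np.r_[(pp-p)*10,R.from_matrix(RR.T@Rm).as_rotvec()]
    best=None
    for s in [np.zeros(6)]+[np.array([0,0,0,a,0,b]) for a in(-.8,.8,1.6,3) for b in(-1.5,1.5,3)]:
        z=least_squares(f,np.clip(q0+s,lo+.01,hi-.01),bounds=(lo,hi))
        if z.cost<1e-7:
            d=np.abs(z.x-q0).max()
            if best is None or d<best[0]: best=(d,z.x)
            if np.all(s==0): break
    return None if best is None else best[1]
if __name__=="__main__":
    D=load()
    for q,p,t in D:
        print((np.degrees(R.from_matrix(fk(q,[.3,.4,0,.4,.1,.2])[1].T@R.from_rotvec(t).as_matrix()).magnitude())).round(2),end=' ')
    def res(P): return np.concatenate([fk(q,P)[0]-np.array(p) for q,p,t in D])
    z=least_squares(res,[.2,.5,0,.5,.1,.2]); print(z.x,np.abs(res(z.x)).max())
    # fixed a3=0
    np.save("P.npy",z.x)
E
python3 kin.py
```

```text
0.0 0.0 0.0 0.0 0.0 0.0 0.0 0.0 0.0 [0.1515439  0.4326106  0.00291582 0.38974428 0.11325982 0.19075632] 0.01327111256987279
```

```bash
python3 - <<'E'
from kin import *
D=load()
def fk2(q,P):
    a1,d1,L2,a3,L3,off,L6,o0,a6,a2=P
    A=E('z',q[0]); p=A@[a1,o0,d1]
    A=A@E('y',q[1]); p=p+A@[a2,0,L2]
    A=A@E('y',q[2]); p=p+A@[a3,0,0]
    A=A@E('z',q[3]); p=p+A@[0,off,L3]
    A=A@E('y',q[4]); p=p+A@[a6,0,L6]
    return p
def res(P): return np.concatenate([(fk2(q,P)-np.array(p))*100 for q,p,t in D]+[np.array(P)[[0,3,8,9]]*.1])
z=least_squares(res,[0,.2,.5,0,.5,.1,.2,0,0,0]); print(z.x.round(4)); print((res(z.x)*10).round(1))
E
```

```text
[ 0.      0.2013  0.4389  0.039   0.3975  0.      0.2229  0.1163  0.
 -0.    ]
[ 0. -0.  0.  0. -0. -0.  0. -0.  0.  0.  0. -0.  0.  0. -0.  0.  0.  0.
 -0.  0.  0. -0.  0.  0. -0. -0.  0.  0.  0.  0. -0.]
```

```bash
cat > kin2.py <<'E'
from kin import *
P=[0,.2013,.4389,.039,.3975,.1163,.2229]
def _fit():
    D=load()
    res=lambda P:np.concatenate([(fk(q,P)[0]-np.array(p))*100 for q,p,t in D])
    return least_squares(res,P).x
def fk(q,P=P):
    a1,d1,L2,a3,L3,o0,L6=P
    A=E('z',q[0]); p=A@[a1,o0,d1]
    A=A@E('y',q[1]); p=p+A@[0,0,L2]
    A=A@E('y',q[2]); p=p+A@[a3,0,0]
    A=A@E('z',q[3]); p=p+A@[0,0,L3]
    A=A@E('y',q[4]); p=p+A@[0,0,L6]
    return p,A@E('z',q[5])@C
def iks(p,Rm,q0):
    def f(q):
        pp,RR=fk(q); return np.r_[(pp-p)*10,R.from_matrix(RR.T@Rm).as_rotvec()]
    out=[]
    rng=np.random.default_rng(0)
    for k in range(30):
        s=q0 if k==0 else rng.uniform(lo,hi)*[1,0,0,1,1,1]+np.array([0,.6,1.4,0,0,0])
        z=least_squares(f,np.clip(s,lo+.01,hi-.01),bounds=(lo,hi))
        if z.cost<1e-6 and not any(np.abs(z.x-o).max()<.02 for o in out): out.append(z.x)
    return sorted(out,key=lambda q:np.abs(q-q0).max())
E
python3 - <<'E'
from kin2 import *
print(_fit().round(4)); 
for q,p,t in load()[-1:]: print(fk(q)[0]-p)
from h import *
ft=r.grab_frame("top"); fs=r.grab_frame("scene")
for n,z in dict(pull_bar=.034,lock_button=.025,lock_hole=.022,lane=.007,rack=0).items():
    for cam,f in(("top",ft),("scene",fs)):
        for x in r.pinpoint(n,cam)[:2]: print(n,cam,np.round(x["position"],1),round(x["conf"],2),onz(f,*x["position"],z)[:2].round(4))
# red blob
for cam,f,(c0,r0,c1,r1) in(("top",ft,(290,225,315,250)),("scene",fs,(325,245,355,265))):
    im=f["frame"][r0:r1,c0:c1].astype(int); m=(im[...,0]>im[...,1]*1.8)&(im[...,0]>60); v,u=np.nonzero(m); print(cam,m.sum(),onz(f,v.mean()+r0,u.mean()+c0,.0245))
for cam,f in(("top",ft),("scene",fs)):
    for n in("lane","pull_bar"):
        m=r.silhouettes(n,cam)
        if m:
            print(n,cam,m[0]["conf"],m[0]["rect"])
E
```

```text
Traceback (most recent call last):
NameError: name '_fit' is not defined
```

```bash
sed -i 's/_fit/fitP/' kin2.py; cat > m.py <<'E'
from kin2 import *
print(fitP().round(4)); 
for q,p,t in load()[-1:]: print(fk(q)[0]-p)
from h import *
ft=r.grab_frame("top"); fs=r.grab_frame("scene")
for n,z in dict(pull_bar=.034,lock_button=.025,lock_hole=.022,lane=.007,rack=0).items():
    for cam,f in(("top",ft),("scene",fs)):
        for x in r.pinpoint(n,cam)[:2]: print(n,cam,np.round(x["position"],1),round(x["conf"],2),onz(f,*x["position"],z)[:2].round(4))
for cam,f,(c0,r0,c1,r1) in(("top",ft,(290,225,315,250)),("scene",fs,(325,245,355,265))):
    im=f["frame"][r0:r1,c0:c1].astype(int); m=(im[...,0]>im[...,1]*1.8)&(im[...,0]>60); v,u=np.nonzero(m); print(cam,m.sum(),onz(f,v.mean()+r0,u.mean()+c0,.0245))
E
python3 m.py
```

```text
[-0.      0.2013  0.4389  0.039   0.3975  0.1163  0.2229]
[ 1.10618126e-07 -4.52417275e-06 -2.56031175e-05]
pull_bar top [226.3 166.6] 0.6 [0.5693 0.3068]
pull_bar scene [354.8 431.1] 0.94 [0.5754 0.3001]Traceback (most recent call last):
  File "m.py", line 8, in <module>
    for x in r.pinpoint(n,cam)[:2]: print(n,cam,np.round(x["position"],1),round(x["conf"],2),onz(f,*x["position"],z)[:2].round(4))
             ~~~~~~~~~~^^^^^^^
ValueError: it knows: container, cup, jar, lane, lock_hole, pull_bar, rack, spatula, tin_blue, tin_green, tin_red, tin_yellow, utensils
```

```bash
sed -i 's/lock_button=.025,//' m.py; python3 m.py | tail -n +3
```

```text
pull_bar top [223.8 165.5] 0.87 [0.575  0.3094]
pull_bar top [297.6 510.9] 0.41 [ 0.4085 -0.4799]
pull_bar scene [357.3 431.1] 0.73 [0.5793 0.3036]
pull_bar scene [234.2 289.1] 0.48 [ 0.5988 -0.1142]
lock_hole top [243.9 297.2] 0.65 [0.5306 0.0092]
lock_hole top [225.9 240.2] 0.48 [0.5719 0.1412]
lock_hole scene [256.3 338.9] 0.87 [0.5477 0.0017]
lock_hole scene [309.3 372.6] 0.56 [0.5855 0.1494]
lane top [224.  239.1] 0.79 [0.5777 0.146 ]
lane top [290.5 186. ] 0.71 [0.4225 0.2666]
lane scene [307.1 372.8] 0.93 [0.5746 0.1406]
lane scene [265.1 425.1] 0.57 [0.4083 0.1408]
rack top [219.1 357.4] 0.65 [ 0.591  -0.1325]
rack scene [237.3 287.5] 0.56 [ 0.5924 -0.1317]
top 18 [ 0.54346524 -0.00161638  0.0245    ]
scene 12 [ 5.44823293e-01 -3.40637956e-04  2.45000000e-02]
```

```bash
cat > tins.py <<'E'
from h import *
from scipy.optimize import minimize
th=np.linspace(0,2*np.pi,24,endpoint=False)
box=np.array([[x,y,z] for x in(-.025,.025) for y in(-.025,.025) for z in(-.035,.023)])
lid=np.array([[.02*np.cos(t),.02*np.sin(t),z] for t in th for z in(.023,.035)])
def pts(p,Rm): return [p+box@Rm.T,p+lid@Rm.T]
S=4
def poly(f,P,off):
    m=np.zeros((off[3],off[2]),np.uint8)
    for Q in P:
        uv=np.array([proj(f,q) for q in Q]); uv=((uv-off[:2])*S).astype(np.float32)
        cv2.fillConvexPoly(m,cv2.convexHull(uv).astype(np.int32),1)
    return m
HUE={"red":[(0,8),(170,180)],"green":[(45,95)],"blue":[(100,125)]}
def lying(n,guess,views):
    """views: list of (frame, mask). guess x,y,yaw(lid direction azimuth)"""
    items=[]
    for f,m in views:
        v,u=np.nonzero(m); c0,r0=u.min()-12,v.min()-12; w,h=u.max()-c0+12,v.max()-r0+12
        M=cv2.resize(m[r0:r0+h,c0:c0+w].astype(np.float32),(w*S,h*S),interpolation=cv2.INTER_LINEAR)>.5
        items.append((f,M,(c0,r0,w*S,h*S)))
    def cost(a):
        d=np.array([np.cos(a[2]),np.sin(a[2]),0]); Rm=np.stack([[0,0,1],np.cross(d,[0,0,1]),d],1)
        c=0
        for f,M,off in items:
            q=poly(f,pts(np.array([a[0],a[1],.025]),Rm),off)>0
            c+=1-(q&M).sum()/(q|M).sum()
        return c
    best=None
    for dy in(-.2,0,.2):
        s=np.array(guess)+[0,0,dy]
        z=minimize(cost,s,method="Nelder-Mead",options=dict(initial_simplex=s+np.array([[0,0,0],[.012,0,0],[0,.012,0],[0,0,.2]]),xatol=2e-4,fatol=1e-4))
        if best is None or z.fun<best.fun: best=z
    return best.x,best.fun
def find(n,guess,cams=("top","scene")):
    views=[]
    for cam in cams:
        f=r.grab_frame(cam); best=None
        for m in r.silhouettes("tin_"+n,cam):
            v,u=np.nonzero(m["mask"])
            if len(v)==0: continue
            p=onz(f,v.mean(),u.mean(),.025)
            if np.hypot(*(p[:2]-guess[:2]))<.06 and m["conf"]>.3: views.append((f,m["mask"])); break
        else: print("no mask",n,cam)
    for vs in ([views]+[[v] for v in views] if len(views)>1 else [views]):
        x,c=lying(n,guess,vs); print(n,"xy",x[:2].round(4),"yaw",round(x[2],3),"cost",round(c,3))
E
python3 - <<'E'
from tins import *
find("green",[.422,.15,-1.4]); find("red",[.432,.262,-1.7]); find("blue",[.445,-.092,2.2])
E
```

```text
green xy [0.4196 0.1477] yaw -1.166 cost 0.144
green xy [0.4191 0.1472] yaw -1.167 cost 0.054
green xy [0.4222 0.1493] yaw -1.178 cost 0.045
red xy [0.4312 0.2627] yaw -1.807 cost 0.139
red xy [0.4305 0.2615] yaw -1.802 cost 0.042
red xy [0.4335 0.2638] yaw -1.778 cost 0.051
blue xy [ 0.441  -0.0944] yaw 2.275 cost 0.232
blue xy [ 0.4403 -0.0953] yaw 2.283 cost 0.091
blue xy [ 0.4451 -0.0909] yaw 2.285 cost 0.069
```

```bash
cat > plan.py <<'E'
from kin2 import *
from h import Rt
UP=np.array([0,0,1.])
LC=np.array([.579,.1434]); TH=.035
def lane(y,x=0): return np.r_[LC+np.array([np.cos(TH),np.sin(TH)])*x+np.array([-np.sin(TH),np.cos(TH)])*y,.007]
def pickpose(xy,yaw,t,g,flip,h=.025):
    d=np.array([np.cos(yaw),np.sin(yaw),0]); a=-UP*np.cos(t)-d*np.sin(t)
    G=np.r_[xy,h]+g*d
    return G-.006*a, Rt(a,flip*np.cross(d,UP)), a
def placepose(xyz,head,t,g,flip,dz=.002):
    """head: azimuth of tin's former d -> tool heading"""
    h=np.array([np.cos(head),np.sin(head),0]); a=h*np.cos(t)-UP*np.sin(t)
    G=np.array(xyz)+UP*(.035+g+dz)
    return G-.006*a, Rt(a,flip*np.cross(h,UP)), a
E
cat > chk.py <<'E'
from plan import *
T=dict(green=((.4205,.148),-1.17),red=((.432,.2625),-1.80),blue=((.4425,-.0935),2.28))
q0=np.array([ 0.561,0.636,1.115,-0.151,1.482,-1.023])
def show(n,slot,head,td):
    t=np.radians(td)
    for fl in(1,-1):
        p,Rm,a=pickpose(*T[n],t,.005,fl); A=iks(p,Rm,q0)
        p2,R2,a2=placepose(lane(slot),head,t,.005,fl)
        for q in A:
            B=iks(p2,R2,q)
            B=[b for b in B if np.abs(b-q).max()<3.2]
            print(n,td,"fl",fl,"pick",q.round(2),"place",[b.round(2) for b in B[:2]])
show("green",-.082,-np.pi/2+TH,45);show("red",-.017,-np.pi/2+TH,45)
for h in(np.pi,0,-np.pi/2): show("blue",.065,h+TH,25)
E
python3 chk.py
```

```text
green 45 fl 1 pick [-0.25  0.7   1.85  0.64  1.22  2.06] place []
green 45 fl -1 pick [-0.25  0.7   1.85  0.64  1.22 -1.08] place [array([ 0.18,  0.84,  1.43, -0.85,  1.19,  0.61])]
red 45 fl 1 pick [-0.04  0.61  2.08  1.3   0.8   2.21] place []
red 45 fl -1 pick [-0.04  0.61  2.08  1.3   0.8  -0.93] place [array([ 0.28,  0.88,  1.34, -0.8 ,  1.28,  0.63])]
blue 25 fl 1 pick [-0.36  0.45  2.16 -0.99  0.25 -0.13] place [array([ 0.12,  1.38,  0.45,  0.13,  2.44, -1.44])]
blue 25 fl 1 pick [-0.36  0.45  2.16 -0.99  0.25 -0.13] place []
blue 25 fl 1 pick [-0.36  0.45  2.16 -0.99  0.25 -0.13] place [array([ 0.46,  1.09,  1.08, -0.97,  1.64, -2.42])]
```

```bash
cat >> plan.py <<'E'
from h import r
from scipy.spatial.transform import Slerp
def follow(q,p0,R0,p1,R1,n=8):
    rots=Slerp([0,1],R.from_matrix(np.stack([R0,R1]))); mg=9
    for s in np.linspace(0,1,n+1)[1:]:
        p=p0+(p1-p0)*s; Rm=rots(s).as_matrix()
        f=lambda x:np.r_[(fk(x)[0]-p)*10,R.from_matrix(fk(x)[1].T@Rm).as_rotvec()]
        z=least_squares(f,np.clip(q,lo+1e-3,hi-1e-3),bounds=(lo,hi))
        if z.cost>1e-5: print("   IK FAIL at",s,z.cost); return z.x
        if np.abs(z.x-q).max()>.6: print("   jump",s,(z.x-q).round(2))
        q=z.x; mg=min(mg,np.min(np.minimum(q-lo,hi-q)))
    print("   q",q.round(2),"margin",round(mg,2)); return q
def seq(wps):
    o=r.get_obs(); p0=o["tcp_pos"]; R0=R.from_rotvec(o["tool_rot"]).as_matrix(); q=o["joint_positions"]
    pc,Rc=p0,R0
    for p,Rm in wps:
        s=R0.T@(p-p0)*1000; t=np.degrees(R.from_matrix(R0.T@Rm).as_rotvec())
        rows=max(np.linalg.norm(p-pc)/.0625,np.degrees(R.from_matrix(Rc.T@Rm).magnitude())/10.7)
        print("[[%d, %d, %d], [%.1f, %.1f, %.1f]"%(*s.round(),*t.round(1)),"rows %.1f"%rows,"world",np.round(p,3))
        q=follow(q,pc,Rc,p,Rm); pc,Rc=p,Rm
E
cat > b.py <<'E'
from plan import *
t=np.radians(25)
p,Rm,a=pickpose((.4425,-.0935),2.28,t,.005,1)
p2,R2,a2=placepose(lane(-.082),-np.pi/2+TH,t,.005,1)
seq([(np.array([.42,.1,.25]),Rm),(p-.1*a,Rm),(p,Rm),(p+[0,0,.2],Rm),(np.array([.42,.2,.3]),R2),(p2+[0,0,.12],R2),(p2,R2)])
E
python3 b.py
```

```text
[[-298, 28, 77], [-18.8, 52.1, 2.0] rows 5.2 world [0.42 0.1  0.25]
   q [ 0.15  0.06  1.9  -0.44  0.99 -0.35] margin 0.66
[[-429, 182, 91], [-18.8, 52.1, 2.0] rows 3.2 world [ 0.41  -0.056  0.121]
   q [-0.29  0.18  2.18 -0.53  0.46 -0.56] margin 0.38
[[-446, 277, 65], [-18.8, 52.1, 2.0] rows 1.6 world [ 0.438 -0.088  0.03 ]
   q [-0.36  0.45  2.16 -0.99  0.25 -0.13] margin 0.23
[[-480, 80, 65], [-18.8, 52.1, 2.0] rows 3.2 world [ 0.438 -0.088  0.23 ]
   q [-0.36  0.04  1.98 -0.3   0.76 -0.88] margin 0.27
[[-209, -38, 73], [42.8, -82.5, 43.0] rows 14.3 world [0.42 0.2  0.3 ]
   q [ 0.57  0.51  1.46 -0.94  1.83 -2.53] margin 0.29
[[-323, 112, -84], [42.8, -82.5, 43.0] rows 3.9 world [0.582 0.067 0.172]
   q [ 0.25  0.78  1.36 -1.09  1.51 -2.54] margin 0.14
[[-302, 230, -84], [42.8, -82.5, 43.0] rows 1.9 world [0.582 0.067 0.052]
   q [ 0.25  0.97  1.36 -1.11  1.42 -2.37] margin 0.12
```

apply_moves([
  [[-60,6,15],[-3.6,10,0.4],0.85],
  [[-120,12,30],[-7.2,20,0.8],0.85],
  [[-180,17,46],[-10.8,30,1.2],0.85],
  [[-240,23,61],[-14.4,40,1.6],0.85],
  [[-298,28,77],[-18.8,52.1,2],0.85],
  [[-340,80,82],[-18.8,52.1,2],0.85],
  [[-385,130,86],[-18.8,52.1,2],0.85],
  [[-429,182,91],[-18.8,52.1,2],0.85],
])

```text
time: 10.8
tcp_pos: [0.4112, -0.0453, 0.1306]
tool_rot: [-1.911, -0.709, 0.449]
ft_force: [1.6, -1.4, -0.1]
grip_width: 0.0754
```

```bash
cat > b2.py <<'E'
from plan import *
from h import st,crop
st()
t=np.radians(25)
p,Rm,a=pickpose((.4425,-.0935),2.28,t,.005,1)
seq([(p-.1*a,Rm),(p-.03*a,Rm),(p,Rm)])
crop(r.grab_frame("top"),230,190,430,340,4,"t8"); crop(r.grab_frame("scene"),280,130,480,280,4,"s8")
E
python3 b2.py
```

```text
t 10.8 q [-0.263  0.159  2.173 -0.522  0.498 -0.55 ] tcp [ 0.4112 -0.0453  0.1306] F [ 1.6 -1.4 -0.1] w 0.0754
[[0.758, 0.277, -0.59], [0.652, -0.321, 0.687], [0.001, -0.905, -0.424]]
[[-8, 12, -2], [0.1, 0.0, 0.1] rows 0.2 world [ 0.41  -0.056  0.121]
   q [-0.29  0.18  2.18 -0.53  0.46 -0.56] margin 0.38
[[-8, 82, -2], [0.1, 0.0, 0.1] rows 1.1 world [ 0.429 -0.078  0.058]
   q [-0.34  0.37  2.18 -0.8   0.3  -0.31] margin 0.28
[[-8, 112, -2], [0.1, 0.0, 0.1] rows 0.5 world [ 0.438 -0.088  0.03 ]
   q [-0.36  0.45  2.16 -0.99  0.25 -0.13] margin 0.23
```

View pics/t8.png

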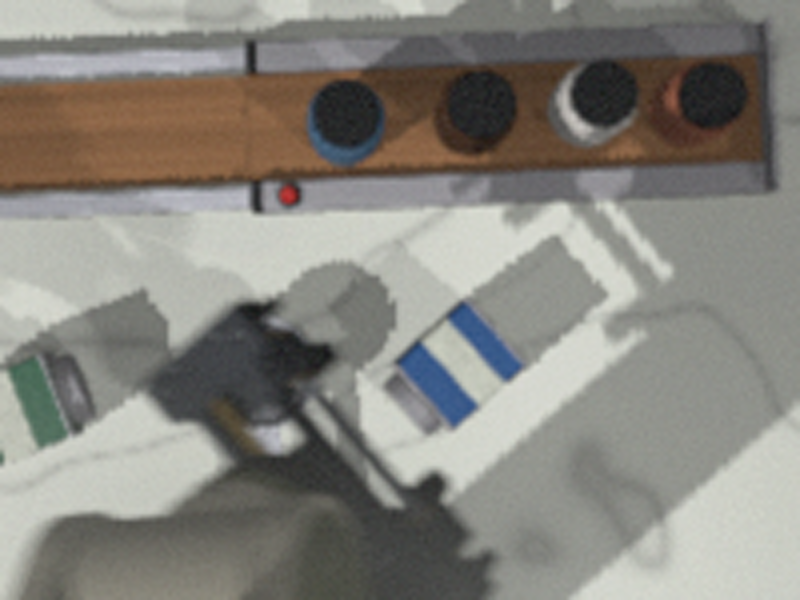

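View pics/s8.png

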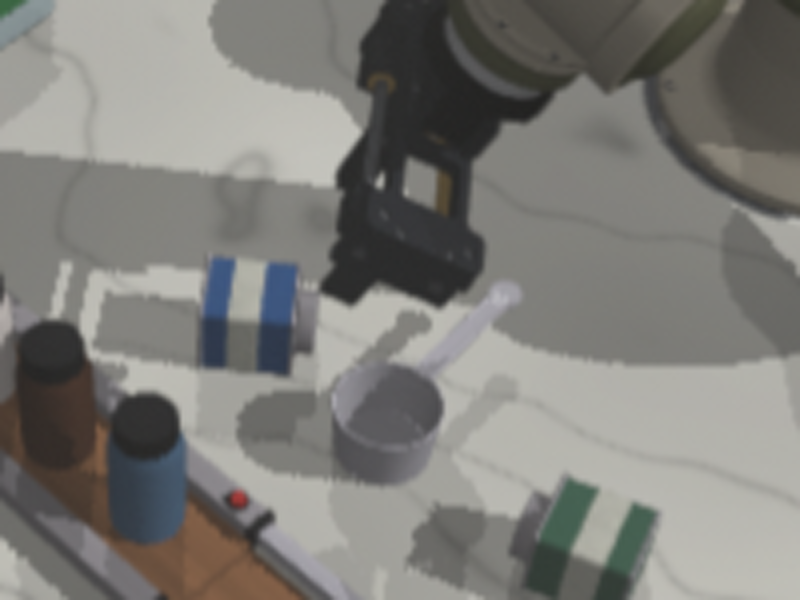

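```bash
python3 - <<'E'
from plan import *
t=np.radians(25)
p,Rm,a=pickpose((.4425,-.0935),2.28,t,.005,1,h=.029)
seq([(p-.03*a,Rm),(p,Rm)])
E
```

```text
[[-5, 76, -6], [-0.2, -0.2, -0.3] rows 1.2 world [ 0.429 -0.078  0.062]
   q [-0.34  0.36  2.17 -0.77  0.31 -0.34] margin 0.29
[[-4, 106, -6], [-0.2, -0.2, -0.3] rows 0.5 world [ 0.438 -0.088  0.034]
   q [-0.36  0.44  2.16 -0.95  0.25 -0.17] margin 0.23
```

apply_moves([
  [[-3,40,-3],[0,0,0],0.85],
  [[-3,65,-3],[0,0,0],0.85],
  [[-3,65,-3],[0,0,0],0.85],
  [[-3,65,-3],[0,0,0],0.85],
])

```text
time: 11.4
tcp_pos: [0.429, -0.0683, 0.0744]
tool_rot: [-1.911, -0.709, 0.451]
ft_force: [-0.0, -0.3, -0.6]
grip_width: 0.0748
```

```bash
python3 - <<'E'
from plan import *
t=np.radians(25)
p,Rm,a=pickpose((.4425,-.0935),2.28,t,.005,1,h=.029)
seq([(p,Rm)])
from tins import *
find("blue",[.4425,-.0935,2.28],["top"])
E
```

```text
[[-6, 45, -2], [0.1, 0.1, 0.0] rows 0.7 world [ 0.438 -0.088  0.034]
   q [-0.36  0.44  2.16 -0.95  0.25 -0.17] margin 0.23
blue xy [ 0.4402 -0.0955] yaw 2.31 cost 0.134
```

apply_moves([
  [[-5,25,-2],[0,0,0],0.85],
  [[-5,45,-2],[0,0,0],0.85],
  [[-5,45,-2],[0,0,0],0.85],
  [[-5,45,-2],[0,0,0],0.85],
])

```text
time: 12.0
tcp_pos: [0.4386, -0.0876, 0.0344]
tool_rot: [-1.911, -0.708, 0.451]
ft_force: [-0.1, 0.0, 0.7]
grip_width: 0.0748
```

```bash
python3 - <<'E'
from plan import *
t=np.radians(25)
p,Rm,a=pickpose((.4425,-.0935),2.28,t,.005,1,h=.029)
seq([(p,Rm)])
from h import *
st(); crop(r.grab_frame("scene"),280,130,480,280,4,"s9"); crop(r.grab_frame("top"),230,190,430,340,4,"t9")
E
```

```text
[[-1, 0, 0], [0.1, 0.0, 0.0] rows 0.0 world [ 0.438 -0.088  0.034]
   q [-0.36  0.44  2.16 -0.95  0.25 -0.17] margin 0.23
t 12.0 q [-0.356  0.445  2.159 -0.954  0.254 -0.168] tcp [ 0.4386 -0.0876  0.0344] F [-0.1  0.   0.7] w 0.0748
[[0.758, 0.276, -0.59], [0.652, -0.322, 0.687], [-0.0, -0.906, -0.424]]
```

View pics/s9.png

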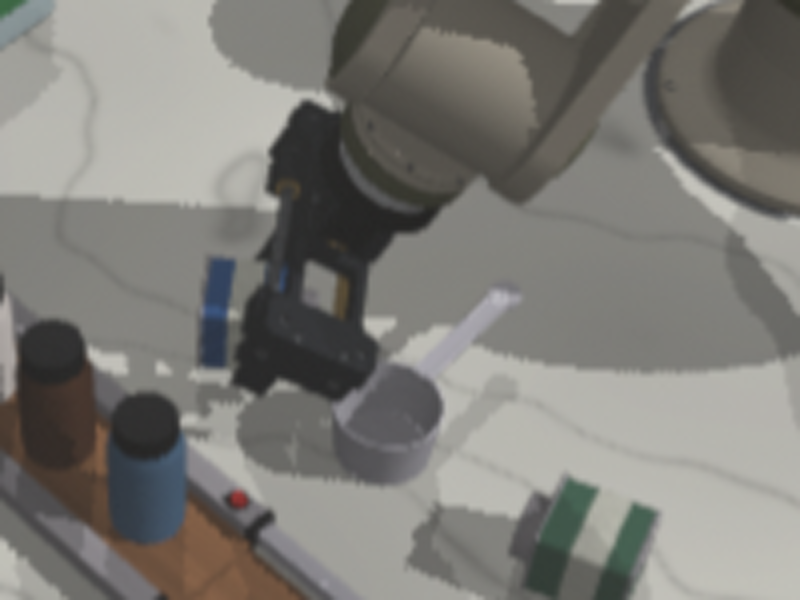

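View pics/t9.png

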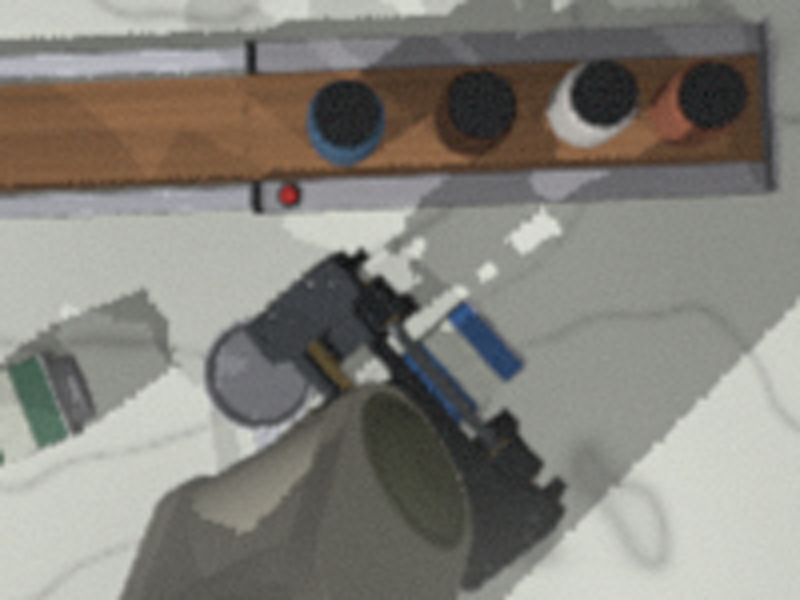

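Straddling blue; no contact with the cup (force ~0). Grip and lift.

apply_moves([
  [[0,0,0],[0,0,0],0.3],
  [[0,0,0],[0,0,0],0.3],
  [[0,0,0],[0,0,0],0.3],
  [[0,-5,-2],[0,0,0],0.3],
  [[0,-30,-14],[0,0,0],0.3],
  [[0,-75,-35],[0,0,0],0.3],
  [[0,-120,-56],[0,0,0],0.3],
  [[0,-181,-85],[0,0,0],0.3],
], force=30)

```text
time: 13.1
tcp_pos: [0.438, -0.0877, 0.2294]
tool_rot: [-1.908, -0.706, 0.453]
ft_force: [1.0, -1.2, -1.2]
grip_width: 0.0497
```

```bash
python3 - <<'E'
from plan import *
from h import *
st()
t=np.radians(25); hd=-np.pi/2+TH
p2,R2,a2=placepose(lane(-.082),hd,t,.005,1); p2=p2-.004*np.array([np.cos(hd),np.sin(hd),0])
seq([(np.array([.42,.2,.3]),R2),(p2+[0,0,.12],R2),(p2,R2)])
crop(r.grab_frame("scene"),280,80,480,230,4,"s10"); crop(r.grab_frame("top"),230,190,430,340,4,"t10")
E
```

```text
t 13.1 q [-0.357  0.041  1.98  -0.301  0.758 -0.885] tcp [ 0.438  -0.0877  0.2294] F [ 1.  -1.2 -1.2] w 0.0497
[[0.758, 0.273, -0.592], [0.652, -0.32, 0.688], [-0.001, -0.907, -0.421]]
[[174, -161, 179], [36.7, -139.4, 50.9] rows 14.3 world [0.42 0.2  0.3 ]
   q [ 0.57  0.51  1.46 -0.94  1.83 -2.53] margin 0.29
[[212, 41, 48], [36.7, -139.4, 50.9] rows 3.9 world [0.582 0.071 0.172]
   q [ 0.26  0.79  1.35 -1.09  1.51 -2.54] margin 0.14
[[212, 150, 99], [36.7, -139.4, 50.9] rows 1.9 world [0.582 0.071 0.052]
   q [ 0.26  0.98  1.35 -1.1   1.43 -2.37] margin 0.13
```

View pics/s10.png

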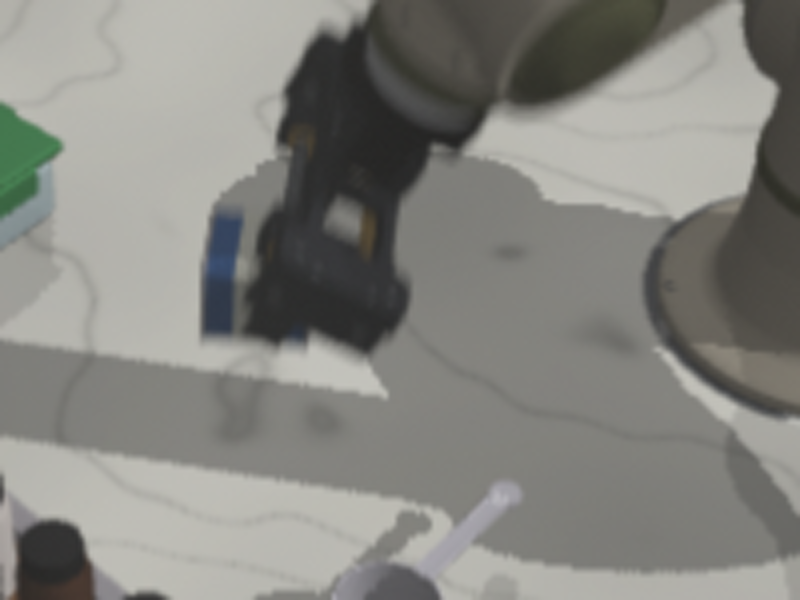

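apply_moves([
  [[12,-11,12],[2.4,-9.3,3.4],0.3],
  [[23,-21,24],[4.9,-18.6,6.8],0.3],
  [[35,-32,36],[7.3,-27.9,10.2],0.3],
  [[46,-43,48],[9.8,-37.2,13.6],0.3],
  [[58,-54,60],[12.2,-46.5,17],0.3],
  [[70,-64,72],[14.7,-55.8,20.4],0.3],
  [[81,-75,83],[17.1,-65,23.7],0.3],
  [[93,-86,95],[19.6,-74.3,27.1],0.3],
], force=45)

```text
time: 14.2
tcp_pos: [0.4294, 0.0659, 0.2651]
tool_rot: [-1.255, -0.854, 2.054]
ft_force: [-0.9, -1.3, -2.3]
grip_width: 0.0498
```

```bash
cat > b3.py <<'E'
from plan import *
from h import *
st()
t=np.radians(25); hd=-np.pi/2+TH
p2,R2,a2=placepose(lane(-.082),hd,t,.005,1); p2=p2-.004*np.array([np.cos(hd),np.sin(hd),0])
seq([(np.array([.42,.2,.3]),R2),(p2+[0,0,.12],R2),(p2,R2)])
E
python3 b3.py
```

```text
t 14.2 q [ 0.187  0.317  1.631 -0.631  1.53  -1.599] tcp [0.4294 0.0659 0.2651] F [-0.9 -1.3 -2.3] w 0.0498
[[-0.39, -0.145, -0.909], [0.747, -0.627, -0.22], [-0.538, -0.765, 0.353]]
[[85, -109, -9], [17.0, -64.8, 23.6] rows 6.6 world [0.42 0.2  0.3 ]
   q [ 0.57  0.51  1.46 -0.94  1.83 -2.53] margin 0.29
[[-5, 46, -172], [17.0, -64.8, 23.6] rows 3.9 world [0.582 0.071 0.172]
   q [ 0.26  0.79  1.35 -1.09  1.51 -2.54] margin 0.14
[[59, 138, -215], [17.0, -64.8, 23.6] rows 1.9 world [0.582 0.071 0.052]
   q [ 0.26  0.98  1.35 -1.1   1.43 -2.37] margin 0.13
```

apply_moves([
  [[12,-16,-1],[2.4,-9.3,3.4],0.3],
  [[24,-31,-3],[4.9,-18.5,6.8],0.3],
  [[37,-47,-4],[7.3,-27.8,10.1],0.3],
  [[49,-62,-5],[9.7,-37,13.5],0.3],
  [[61,-78,-6],[12.1,-46.3,16.9],0.3],
  [[73,-93,-8],[14.6,-55.5,20.2],0.3],
  [[85,-109,-9],[17,-64.8,23.6],0.3],
  [[62,-70,-50],[17,-64.8,23.6],0.3],
])

```text
time: 15.2
tcp_pos: [0.4611, 0.1695, 0.2687]
tool_rot: [-0.004, 0.675, -3.027]
ft_force: [0.7, 0.9, -2.1]
grip_width: 0.0499
```

```bash
python3 b3.py
```

```text
t 15.2 q [ 0.487  0.561  1.464 -0.977  1.735 -2.53 ] tcp [0.4611 0.1695 0.2687] F [ 0.7  0.9 -2.1] w 0.0499
[[-0.999, 0.039, 0.012], [-0.04, -0.905, -0.424], [-0.006, -0.424, 0.905]]
[[40, -43, 15], [0.1, -0.2, -0.4] rows 1.0 world [0.42 0.2  0.3 ]
   q [ 0.57  0.51  1.46 -0.94  1.83 -2.53] margin 0.26
[[-116, 135, -45], [0.1, -0.2, -0.4] rows 3.9 world [0.582 0.071 0.172]
   q [ 0.26  0.79  1.35 -1.09  1.51 -2.54] margin 0.14
[[-115, 186, -153], [0.1, -0.2, -0.4] rows 1.9 world [0.582 0.071 0.052]
   q [ 0.26  0.98  1.35 -1.1   1.43 -2.37] margin 0.13
```

apply_moves([
  [[-40,45,-15],[0,0,-0.4],0.3],
  [[-80,92,-30],[0,0,-0.4],0.3],
  [[-116,135,-45],[0,0,-0.4],0.3],
  [[-116,135,-45],[0,0,-0.4],0.3],
  [[-116,135,-45],[0,0,-0.4],0.3],
])

```text
time: 15.82
tcp_pos: [0.5806, 0.0672, 0.171]
tool_rot: [-0.006, 0.677, -3.043]
ft_force: [0.0, -0.1, -1.4]
grip_width: 0.0499
```

```bash
python3 b3.py;  python3 - <<'E'
from h import *
crop(r.grab_frame("scene"),280,150,480,300,4,"s11"); crop(r.grab_frame("top"),160,150,360,300,4,"t11")
E
```

```text
t 15.82 q [ 0.253  0.785  1.353 -1.084  1.516 -2.536] tcp [0.5806 0.0672 0.171 ] F [ 0.  -0.1 -1.4] w 0.0499
[[-1.0, 0.023, 0.009], [-0.025, -0.905, -0.424], [-0.001, -0.424, 0.906]]
[[157, -179, 59], [0.1, -0.3, 0.5] rows 3.9 world [0.42 0.2  0.3 ]
   q [ 0.57  0.51  1.46 -0.94  1.83 -2.53] margin 0.16
[[-1, -4, -1], [0.1, -0.3, 0.5] rows 3.9 world [0.582 0.071 0.172]
   q [ 0.26  0.79  1.35 -1.09  1.51 -2.54] margin 0.14
[[-1, 47, -110], [0.1, -0.3, 0.5] rows 1.9 world [0.582 0.071 0.052]
   q [ 0.26  0.98  1.35 -1.1   1.43 -2.37] margin 0.13
```

View pics/s11.png

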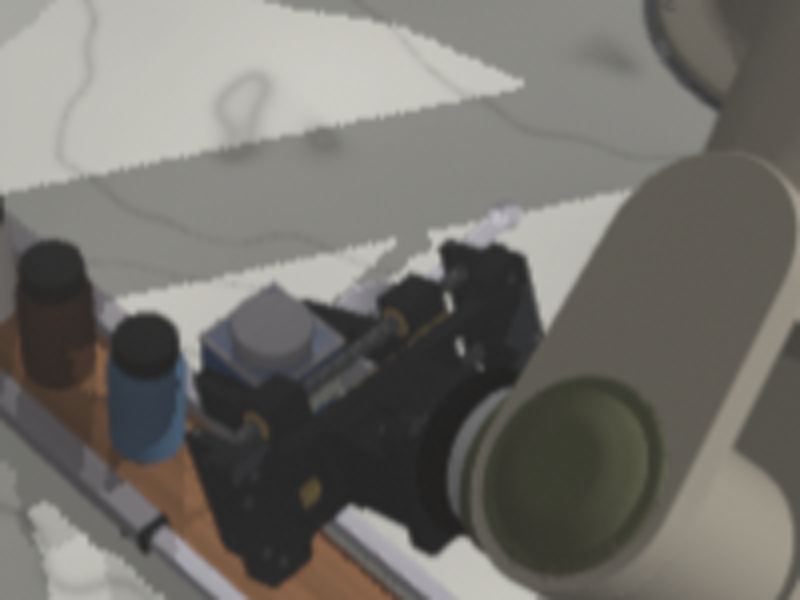

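View pics/t11.png

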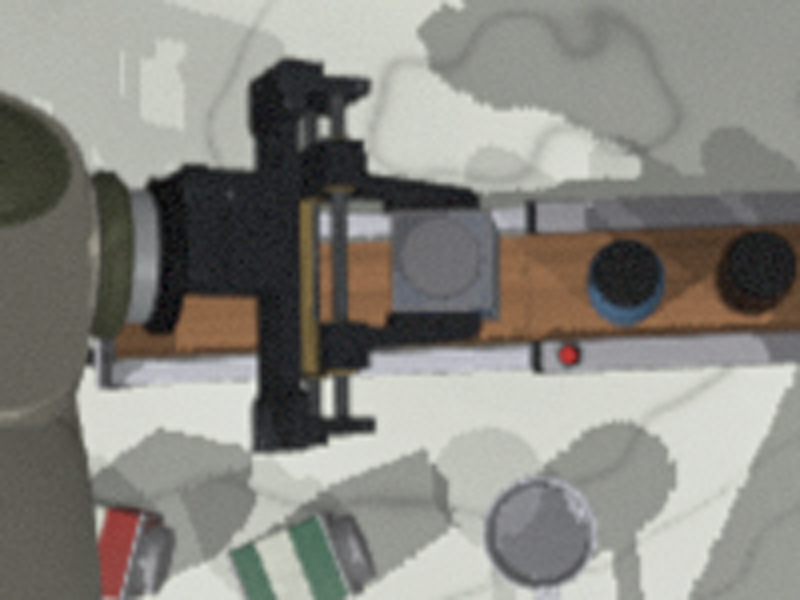

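```bash
python3 - <<'E'
from plan import *; from h import *
f=r.grab_frame("top"); print(onz(f,150+258/4,160+441/4,.198),lane(-.082))
E
```

```text
[0.57896107 0.05733659 0.198     ] [0.58186941 0.06145022 0.007     ]
```

apply_moves([
  [[-1,10,-28],[0,0,0.4],0.3],
  [[-1,26,-65],[0,0,0.4],0.3],
  [[-1,38,-92],[0,0,0.4],0.3],
  [[-1,45,-105],[0,0,0.4],0.3],
  [[-1,47,-110],[0,0,0.4],0.3],
  [[-1,47,-110],[0,0,0.4],0.3],
])

```text
time: 16.73
tcp_pos: [0.5825, 0.0712, 0.0529]
tool_rot: [-0.0, 0.676, -3.036]
ft_force: [-0.7, -0.2, -1.1]
grip_width: 0.0498
```

```bash
python3 b3.py | tail -n 2;  python3 - <<'E'
from h import *
st()
crop(r.grab_frame("scene"),280,150,480,300,4,"s12"); crop(r.grab_frame("top"),160,150,360,300,4,"t12")
E
```

```text
[[1, 1, -1], [0.1, -0.4, 0.0] rows 1.9 world [0.582 0.071 0.052]
   q [ 0.26  0.98  1.35 -1.1   1.43 -2.37] margin 0.13
t 16.73 q [ 0.259  0.975  1.35  -1.102  1.428 -2.365] tcp [0.5825 0.0712 0.0529] F [-0.7 -0.2 -1.1] w 0.0498
[[-0.999, 0.031, 0.007], [-0.031, -0.905, -0.424], [-0.007, -0.424, 0.906]]
```

View pics/s12.png

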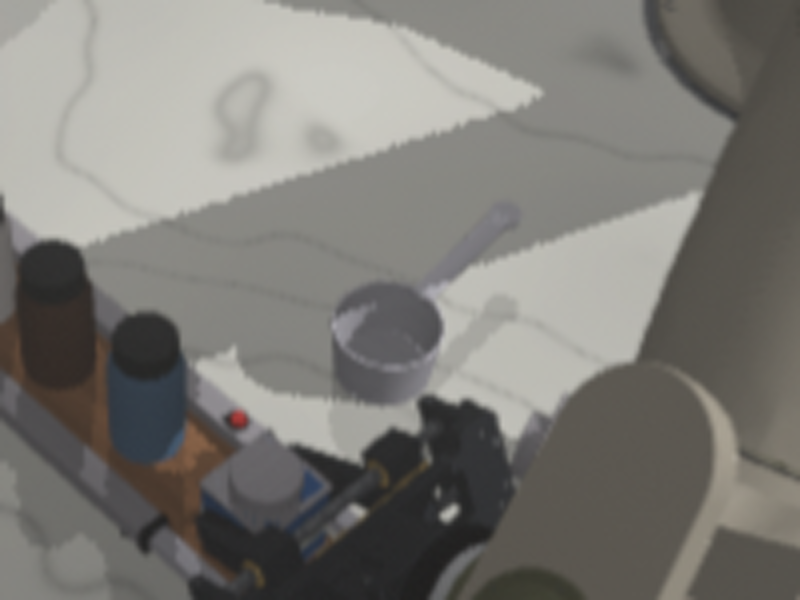

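View pics/t12.png

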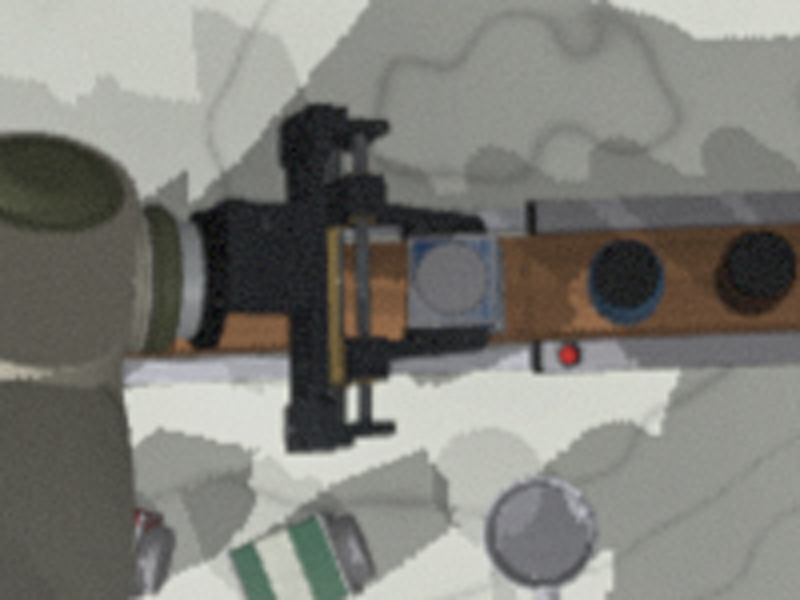

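apply_moves([
  [[0,0,-1],[0,0,0],0.3],
  [[0,1,-2],[0,0,0],0.3],
  [[0,1,-3],[0,0,0],0.3],
  [[0,1,-3],[0,0,0],0.3],
])

```text
time: 17.32
tcp_pos: [0.5824, 0.0711, 0.0499]
tool_rot: [-0.0, 0.673, -3.038]
ft_force: [-2.2, -1.9, 4.8]
grip_width: 0.0499
```

```bash
python3 -c "
from h import *
st()"
```

```text
t 17.32 q [ 0.259  0.98   1.348 -1.103  1.428 -2.36 ] tcp [0.5824 0.0711 0.0499] F [-2.2 -1.9  4.8] w 0.0499
[[-1.0, 0.03, 0.007], [-0.03, -0.906, -0.422], [-0.006, -0.422, 0.907]]
```

Touching the deck (Fz 4.8). Release and back out along the approach.

apply_moves([
  [[0,0,1],[0,0,0],0.72],
  [[0,0,1],[0,0,0],0.72],
  [[0,0,1],[0,0,0],0.72],
  [[0,-25,1],[0,0,0],0.72],
  [[0,-70,1],[0,0,0],0.72],
  [[0,-110,30],[0,0,0],0.85],
  [[0,-130,90],[0,0,0],0.85],
  [[0,-140,150],[0,0,0],0.85],
])

```text
time: 18.32
tcp_pos: [0.579, 0.1349, 0.2458]
tool_rot: [-0.003, 0.675, -3.035]
ft_force: [0.7, -0.2, -0.0]
grip_width: 0.0747
```

```bash
cat > g.py <<'E'
from plan import *
from h import *
st()
crop(r.grab_frame("scene"),230,170,530,350,2.6,"s13"); crop(r.grab_frame("top"),130,170,380,310,3.2,"t13")
from tins import find
find("green",[.4205,.148,-1.17]); find("red",[.432,.2625,-1.8])
E
python3 g.py
```

```text
t 18.32 q [ 0.356  0.748  1.201 -1.044  1.68  -2.656] tcp [0.579  0.1349 0.2458] F [ 0.7 -0.2 -0. ] w 0.0747
[[-0.999, 0.031, 0.009], [-0.032, -0.905, -0.424], [-0.005, -0.424, 0.906]]
no mask green scene
green xy [0.4199 0.1467] yaw -1.181 cost 0.065
red xy [0.4312 0.2624] yaw -1.816 cost 0.572
red xy [0.4304 0.2619] yaw -1.802 cost 0.053
red xy [0.443  0.2646] yaw -2.299 cost 0.451
```

View pics/s13.png

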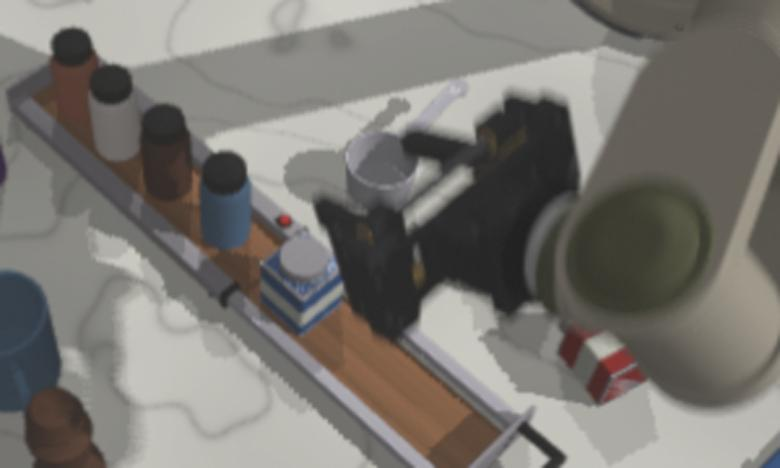

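View pics/t13.png

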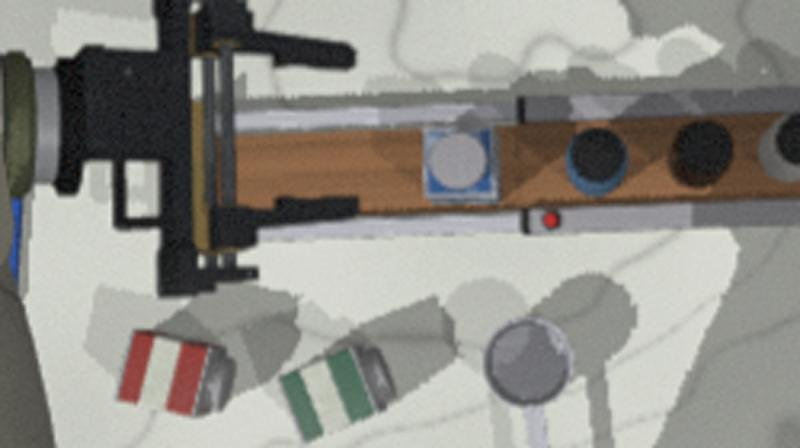

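```bash
cat > g1.py <<'E'
from plan import *
t=np.radians(35); hd=-np.pi/2+TH
p,Rm,a=pickpose((.4205,.148),-1.17,t,.005,-1,h=.027)
p2,R2,a2=placepose(lane(-.010),hd,t,.005,-1); p2=p2-.002*np.array([np.cos(hd),np.sin(hd),0])
if __name__=="__main__":
    seq([(np.array([.46,.13,.27]),Rm),(p-.1*a,Rm),(p,Rm),(p+[0,0,.15],Rm),(np.array([.5,.14,.25]),R2),(p2+[0,0,.12],R2),(p2,R2)])
E
python3 g1.py
```

```text
[[119, -11, 25], [-7.4, 102.4, -122.0] rows 14.9 world [0.46 0.13 0.27]
   q [-0.21  0.31  1.59  0.49  1.61 -0.68] margin 0.32
[[135, 93, -98], [-7.4, 102.4, -122.0] rows 2.6 world [0.446 0.087 0.114]
   q [-0.3   0.5   1.79  0.47  1.31 -0.93] margin 0.77
[[156, 80, -195], [-7.4, 102.4, -122.0] rows 1.6 world [0.424 0.14  0.032]
   q [-0.2   0.62  1.89  0.56  1.08 -0.99] margin 0.67
[[155, 16, -59], [-7.4, 102.4, -122.0] rows 2.4 world [0.424 0.14  0.182]
   q [-0.2   0.34  1.8   0.5   1.39 -0.79] margin 0.68
[[79, -10, 3], [-0.2, 179.0, -15.6] rows 8.6 world [0.5  0.14 0.25]
   q [ 0.38  0.55  1.44 -0.88  1.59  0.53] margin 0.35
[[0, 25, -66], [-0.2, 179.0, -15.6] rows 1.8 world [0.579 0.14  0.172]
   q [ 0.34  0.78  1.25 -0.9   1.53  0.55] margin 0.33
[[1, 75, -175], [-0.2, 179.0, -15.6] rows 1.9 world [0.579 0.14  0.052]
   q [ 0.34  0.95  1.28 -0.92  1.41  0.7 ] margin 0.31
```

apply_moves([
  [[8,-10,10],[-0.5,6.8,-8.1],0.85],
  [[16,-15,15],[-1,13.7,-16.3],0.85],
  [[24,-15,15],[-1.5,20.5,-24.4],0.85],
  [[32,-15,15],[-2,27.3,-32.5],0.85],
  [[40,-12,15],[-2.5,34.1,-40.7],0.85],
  [[48,-12,18],[-3,41,-48.8],0.85],
  [[56,-12,20],[-3.5,47.8,-56.9],0.85],
  [[64,-12,20],[-4,54.6,-65],0.85],
])

```text
time: 19.82
tcp_pos: [0.515, 0.135, 0.2663]
tool_rot: [-0.724, -0.458, 1.675]
ft_force: [0.0, 0.6, -0.2]
grip_width: 0.0751
```

```bash
python3 g1.py|head -4; python3 -c "
from h import *
st()"
```

```text
[[1, 39, 40], [-3.4, 47.6, -56.7] rows 6.9 world [0.46 0.13 0.27]
   q [-0.21  0.31  1.59  0.49  1.61 -0.68] margin 0.83
[[-6, 160, -68], [-3.4, 47.6, -56.7] rows 2.6 world [0.446 0.087 0.114]
   q [-0.3   0.5   1.79  0.47  1.31 -0.93] margin 0.77
t 19.82 q [ 0.102  0.773  0.964 -0.198  2.248 -1.542] tcp [0.515  0.135  0.2663] F [ 0.   0.6 -0.2] w 0.0751
[[-0.112, -0.725, -0.679], [0.97, -0.228, 0.084], [-0.216, -0.649, 0.729]]
```

apply_moves([
  [[0,6,6],[-0.5,6.8,-8.1],0.85],
  [[0,11,11],[-1,13.6,-16.2],0.85],
  [[0,17,17],[-1.5,20.4,-24.3],0.85],
  [[0,22,22],[-2,27.2,-32.4],0.85],
  [[0,28,28],[-2.4,34,-40.5],0.85],
  [[1,34,34],[-2.9,40.8,-48.6],0.85],
  [[1,39,40],[-3.4,47.6,-56.7],0.85],
  [[-1,80,5],[-3.4,47.6,-56.7],0.85],
])

```text
time: 20.82
tcp_pos: [0.4542, 0.1154, 0.2205]
tool_rot: [-0.949, -0.201, 0.37]
ft_force: [0.3, -0.5, -0.0]
grip_width: 0.0749
```

```bash
python3 g1.py|sed -n 3,6p; python3 g.py
```

```text
[[-19, 75, -79], [0.2, 0.4, 0.2] rows 2.6 world [0.446 0.087 0.114]
   q [-0.3   0.5   1.79  0.47  1.31 -0.93] margin 0.77
[[-19, 175, -79], [0.2, 0.4, 0.2] rows 1.6 world [0.424 0.14  0.032]
   q [-0.2   0.62  1.89  0.56  1.08 -0.99] margin 0.67
t 20.82 q [-0.237  0.349  1.679  0.479  1.511 -0.771] tcp [0.4542 0.1154 0.2205] F [ 0.3 -0.5 -0. ] w 0.0749
[[0.919, -0.22, -0.327], [0.394, 0.526, 0.753], [0.007, -0.821, 0.57]]
green xy [0.4212 0.1483] yaw -1.167 cost 0.528
green xy [0.4203 0.1472] yaw -1.185 cost 0.47
green xy [0.4214 0.1489] yaw -1.174 cost 0.047
red xy [0.3855 0.243 ] yaw -1.897 cost 0.137
red xy [0.3852 0.2424] yaw -1.876 cost 0.042
red xy [0.3871 0.2451] yaw -1.894 cost 0.055
```

View pics/s13.png

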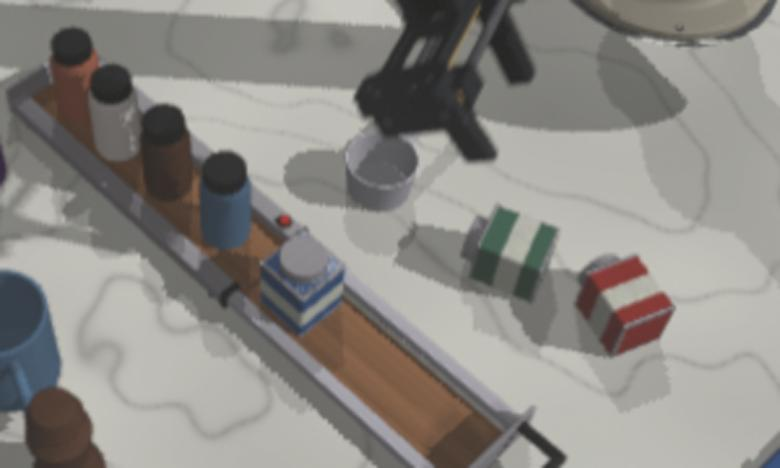

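View pics/t13.png

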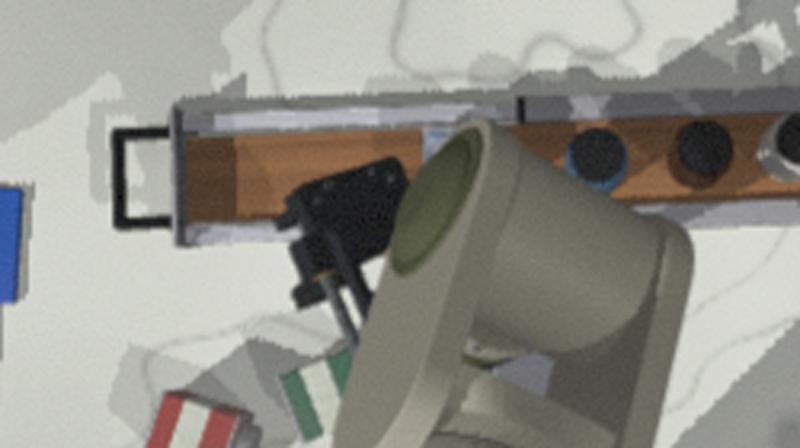

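apply_moves([
  [[-10,38,-40],[0,0,0],0.85],
  [[-19,75,-79],[0.2,0.4,0.2],0.85],
  [[-19,75,-79],[0.2,0.4,0.2],0.85],
  [[-19,110,-79],[0.2,0.4,0.2],0.85],
  [[-19,135,-79],[0.2,0.4,0.2],0.85],
  [[-19,135,-79],[0.2,0.4,0.2],0.85],
])

```text
time: 22.08
tcp_pos: [0.4318, 0.1209, 0.0642]
tool_rot: [-0.943, -0.188, 0.376]
ft_force: [0.0, 0.6, 0.0]
grip_width: 0.0746
```

```bash
python3 g1.py|sed -n 5,6p; python3 -c "
from h import *
st();crop(r.grab_frame('scene'),330,150,530,300,4,'s14')"
```

```text
[[0, 38, -2], [-0.2, 0.0, -0.4] rows 1.6 world [0.424 0.14  0.032]
   q [-0.2   0.62  1.89  0.56  1.08 -0.99] margin 0.67
t 22.07 q [-0.237  0.569  1.853  0.521  1.176 -0.956] tcp [0.4318 0.1209 0.0642] F [0.  0.6 0. ] w 0.0746
[[0.919, -0.232, -0.319], [0.394, 0.528, 0.752], [-0.006, -0.817, 0.577]]
```

View pics/s14.png

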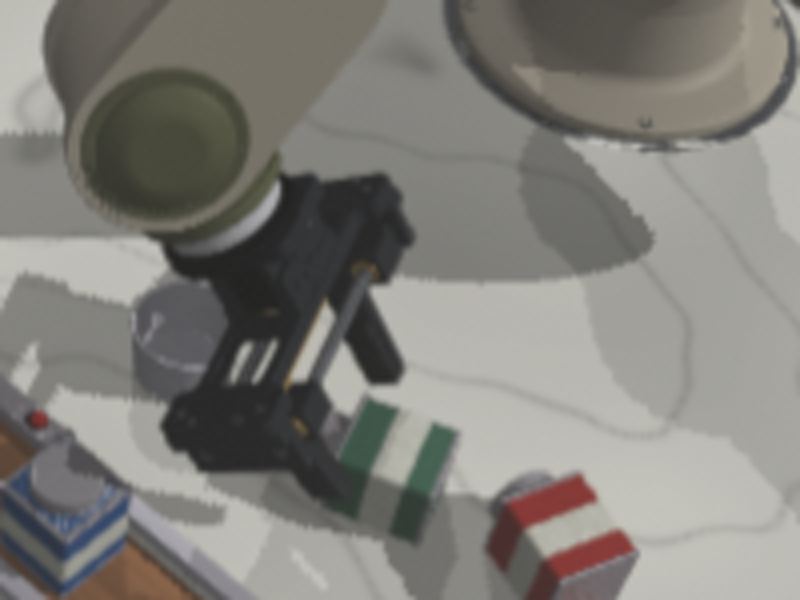

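Well aligned over green. Descend, grip, lift.

apply_moves([
  [[0,20,-1],[0,0,0],0.85],
  [[0,38,-2],[0,0,0],0.85],
  [[0,38,-2],[0,0,0],0.85],
  [[0,38,-2],[0,0,0],0.3],
  [[0,38,-2],[0,0,0],0.3],
  [[0,38,-2],[0,0,0],0.3],
  [[0,30,4],[0,0,0],0.3],
  [[0,-3,26],[0,0,0],0.3],
], force=40)

```text
time: 23.12
tcp_pos: [0.4229, 0.138, 0.0804]
tool_rot: [-0.943, -0.183, 0.377]
ft_force: [0.4, -0.4, -0.4]
grip_width: 0.0497
```

```bash
cat > g2.py <<'E'
from g1 import *
from h import st
st()
o=r.get_obs(); seq([(o["tcp_pos"]+[0,0,.13],Rm),(np.array([.5,.14,.25]),R2),(p2+[0,0,.12],R2),(p2,R2)])
E
python3 g2.py; python3 -c "
from h import *
crop(r.grab_frame('scene'),330,150,530,300,4,'s15')"
```

```text
t 23.12 q [-0.204  0.526  1.871  0.531  1.19  -0.918] tcp [0.4229 0.138  0.0804] F [ 0.4 -0.4 -0.4] w 0.0497
[[0.92, -0.234, -0.315], [0.393, 0.529, 0.753], [-0.01, -0.816, 0.578]]
[[-1, -106, 75], [-0.3, -0.2, -0.6] rows 2.1 world [0.423 0.138 0.21 ]
   q [-0.21  0.3   1.78  0.49  1.46 -0.76] margin 0.7
[[70, -155, 75], [-89.1, 23.2, 3.4] rows 8.6 world [0.5  0.14 0.25]
   q [ 0.38  0.55  1.44 -0.88  1.59  0.53] margin 0.35
[[144, -110, 6], [-89.1, 23.2, 3.4] rows 1.8 world [0.579 0.14  0.172]
   q [ 0.34  0.78  1.25 -0.9   1.53  0.55] margin 0.33
[[145, -13, -64], [-89.1, 23.2, 3.4] rows 1.9 world [0.579 0.14  0.052]
   q [ 0.34  0.95  1.28 -0.92  1.41  0.7 ] margin 0.31
```

View pics/s15.png

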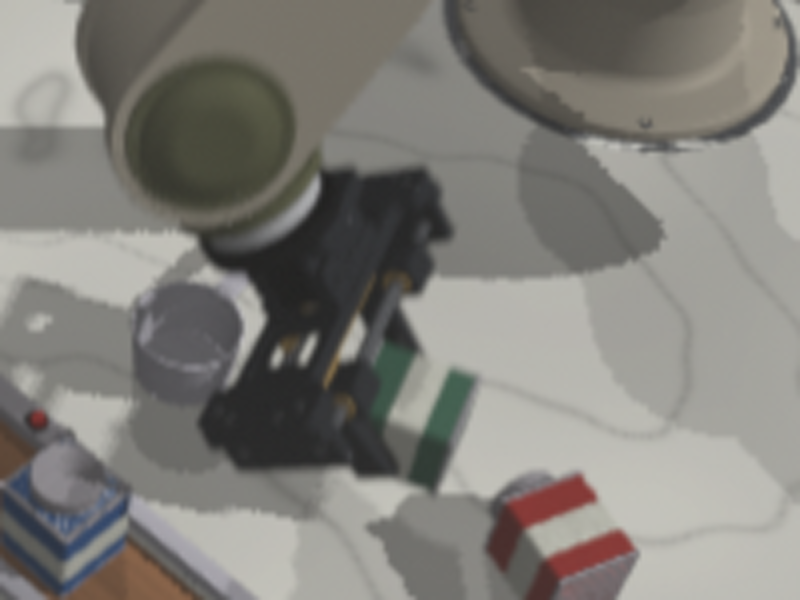

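apply_moves([
  [[0,-50,35],[0,0,0],0.3],
  [[0,-106,75],[0,0,0],0.3],
  [[8,-112,75],[-9.9,2.6,0.4],0.3],
  [[16,-118,75],[-19.8,5.2,0.8],0.3],
  [[24,-122,75],[-29.7,7.7,1.1],0.3],
  [[32,-128,75],[-39.6,10.3,1.5],0.3],
  [[40,-134,75],[-49.5,12.9,1.9],0.3],
  [[48,-140,75],[-59.4,15.5,2.3],0.3],
])

```text
time: 24.18
tcp_pos: [0.4766, 0.1395, 0.2388]
tool_rot: [-2.014, -0.107, 0.16]
ft_force: [0.0, -0.7, -1.8]
grip_width: 0.0498
```

```bash
python3 g2.py
```

```text
t 24.18 q [ 0.24   0.366  1.55  -0.446  1.356  0.203] tcp [0.4766 0.1395 0.2388] F [ 0.  -0.7 -1.8] w 0.0498
[[0.987, 0.005, -0.16], [0.147, -0.433, 0.889], [-0.065, -0.901, -0.428]]
[[-9, -117, -56], [59.6, -15.5, -2.6] rows 5.8 world [0.477 0.139 0.369]
   q [-0.18  0.28  1.37  0.52  1.82 -0.54] margin 0.91
[[22, -10, -8], [-29.3, 7.4, 1.3] rows 8.6 world [0.5  0.14 0.25]
   q [ 0.38  0.55  1.44 -0.88  1.59  0.53] margin 0.35
[[106, 60, 13], [-29.3, 7.4, 1.3] rows 1.8 world [0.579 0.14  0.172]
   q [ 0.34  0.78  1.25 -0.9   1.53  0.55] margin 0.33
[[113, 168, 64], [-29.3, 7.4, 1.3] rows 1.9 world [0.579 0.14  0.052]
   q [ 0.34  0.95  1.28 -0.92  1.41  0.7 ] margin 0.31
```

apply_moves([
  [[7,-3,-3],[-9.8,2.5,0.4],0.3],
  [[15,-7,-5],[-19.5,4.9,0.9],0.3],
  [[22,-10,-8],[-29.3,7.4,1.3],0.3],
  [[64,25,2],[-29.3,7.4,1.3],0.3],
  [[106,60,13],[-29.3,7.4,1.3],0.3],
  [[106,60,13],[-29.3,7.4,1.3],0.3],
  [[106,60,13],[-29.3,7.4,1.3],0.3],
])

```text
time: 25.05
tcp_pos: [0.5788, 0.141, 0.1719]
tool_rot: [-2.524, -0.045, 0.017]
ft_force: [-0.1, 0.0, -1.0]
grip_width: 0.0499
```

```bash
python3 g2.py|tail -4;python3 -c "
from h import *
crop(r.grab_frame('scene'),300,170,500,320,4,'s16');crop(r.grab_frame('top'),160,150,360,300,4,'t16')"
```

```text
[[0, 0, -1], [-0.4, 0.1, -0.0] rows 1.8 world [0.579 0.14  0.172]
   q [ 0.34  0.78  1.25 -0.9   1.53  0.55] margin 0.33
[[0, 70, 97], [-0.4, 0.1, -0.0] rows 1.9 world [0.579 0.14  0.052]
   q [ 0.34  0.95  1.28 -0.92  1.41  0.7 ] margin 0.31
```

View pics/s16.png

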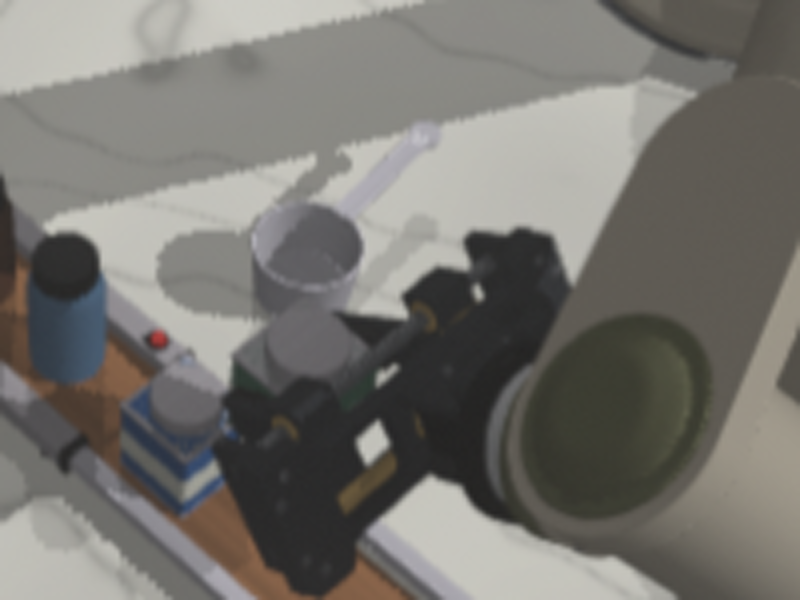

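View pics/t16.png

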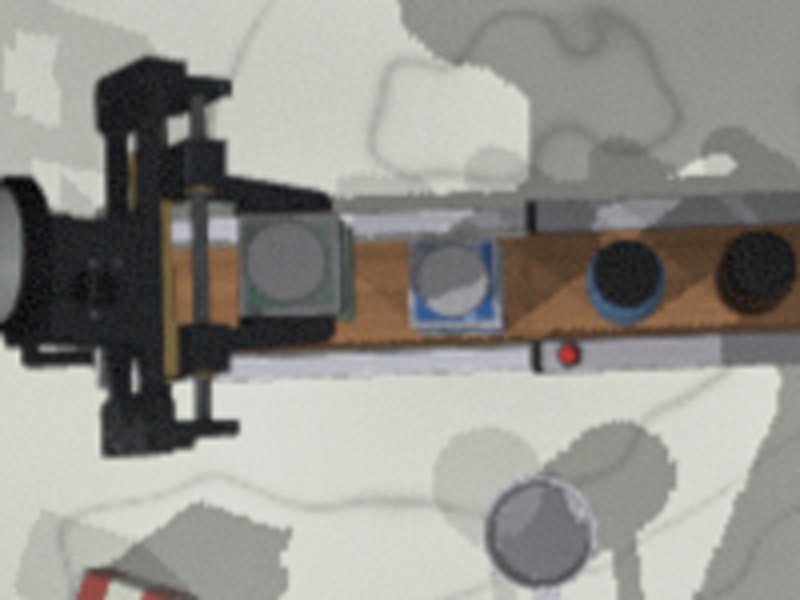

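apply_moves([
  [[0,18,25],[-0.4,0,0],0.3],
  [[0,40,55],[-0.4,0,0],0.3],
  [[0,58,80],[-0.4,0,0],0.3],
  [[0,67,92],[-0.4,0,0],0.3],
  [[0,70,97],[-0.4,0,0],0.3],
  [[0,71,98],[-0.4,0,0],0.3],
  [[0,72,99],[-0.4,0,0],0.3],
  [[0,72,99],[-0.4,0,0],0.3],
])

```text
time: 26.15
tcp_pos: [0.5791, 0.1398, 0.0521]
tool_rot: [-2.534, -0.045, 0.015]
ft_force: [-6.9, 1.9, 12.1]
grip_width: 0.0495
```

```bash
python3 g2.py|tail -2;python3 -c "
from h import *
st()
crop(r.grab_frame('scene'),300,170,500,320,4,'s17');crop(r.grab_frame('top'),160,150,360,300,4,'t17')"
```

```text
[[0, -1, 0], [0.2, 0.1, 0.0] rows 1.9 world [0.579 0.14  0.052]
   q [ 0.34  0.95  1.28 -0.92  1.41  0.7 ] margin 0.31
t 26.15 q [ 0.335  0.954  1.281 -0.918  1.409  0.704] tcp [0.5791 0.1398 0.0521] F [-6.9  1.9 12.1] w 0.0495
[[0.999, 0.029, -0.021], [0.036, -0.82, 0.571], [-0.001, -0.571, -0.821]]
```

View pics/t17.png

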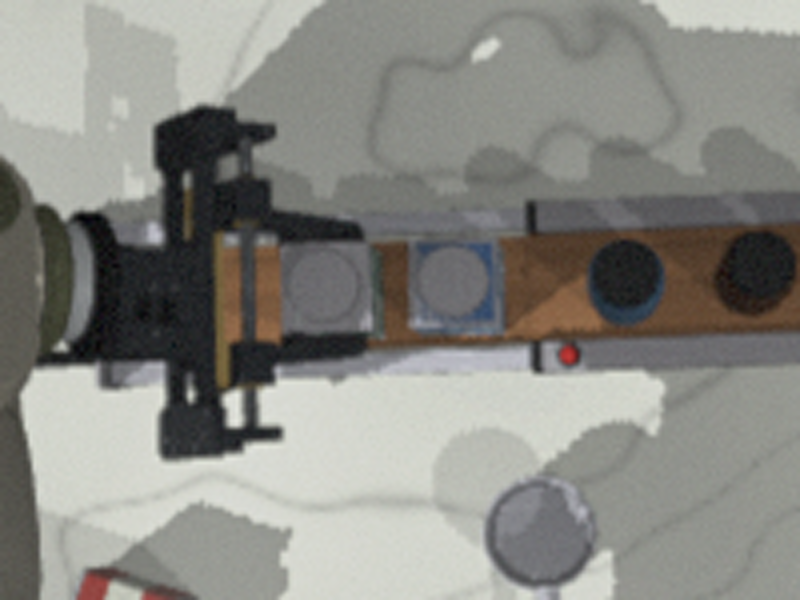

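View pics/s17.png

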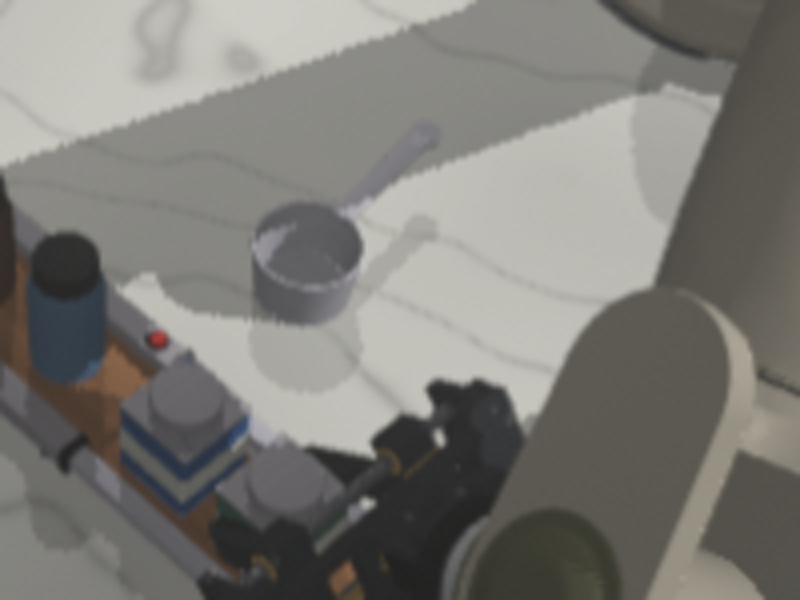

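apply_moves([
  [[0,0,-1],[0,0,0],0.3],
  [[0,0,-1],[0,0,0],0.3],
])

```text
time: 26.5
tcp_pos: [0.5793, 0.1394, 0.0522]
tool_rot: [-2.532, -0.046, 0.015]
ft_force: [-4.7, 1.9, 6.7]
grip_width: 0.0494
```

```bash
python3 -c "
from h import *
st()"
```

```text
t 26.5 q [ 0.334  0.953  1.282 -0.918  1.407  0.703] tcp [0.5793 0.1394 0.0522] F [-4.7  1.9  6.7] w 0.0494
[[0.999, 0.03, -0.021], [0.036, -0.819, 0.572], [-0.0, -0.572, -0.82]]
```

apply_moves([
  [[0,0,-1],[0,0,0],0.62],
  [[0,0,-1],[0,0,0],0.68],
  [[0,0,-1],[0,0,0],0.7],
  [[0,0,-1],[0,0,0],0.7],
])

```text
time: 27.0
tcp_pos: [0.5789, 0.1383, 0.0501]
tool_rot: [-2.531, -0.045, 0.019]
ft_force: [0.6, -0.9, -0.3]
grip_width: 0.0621
```

```bash
python3 -c "
from h import *
st()
crop(r.grab_frame('scene'),300,170,500,320,4,'s18');crop(r.grab_frame('top'),160,150,360,300,4,'t18')"
```

```text
t 27.0 q [ 0.333  0.955  1.284 -0.918  1.404  0.703] tcp [0.5789 0.1383 0.0501] F [ 0.6 -0.9 -0.3] w 0.0621
[[0.999, 0.028, -0.024], [0.037, -0.819, 0.572], [-0.003, -0.573, -0.82]]
```

View pics/t18.png

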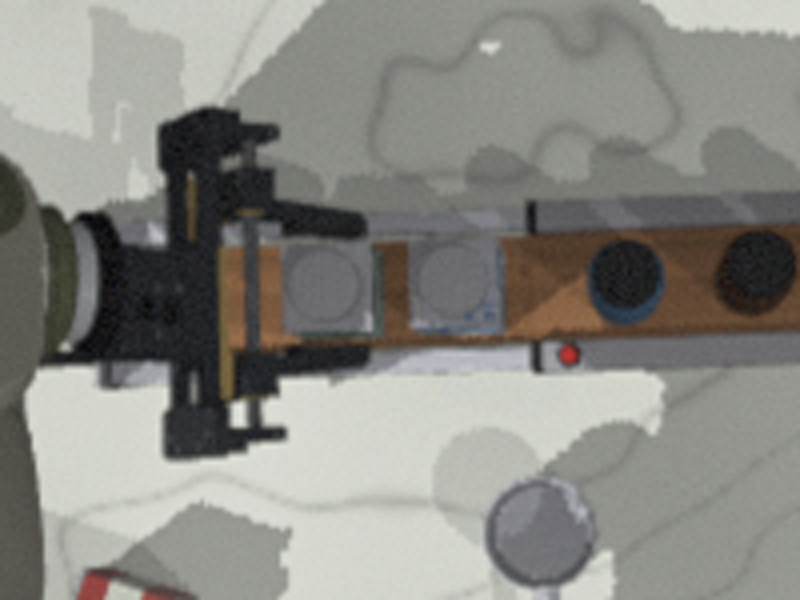

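View pics/s18.png

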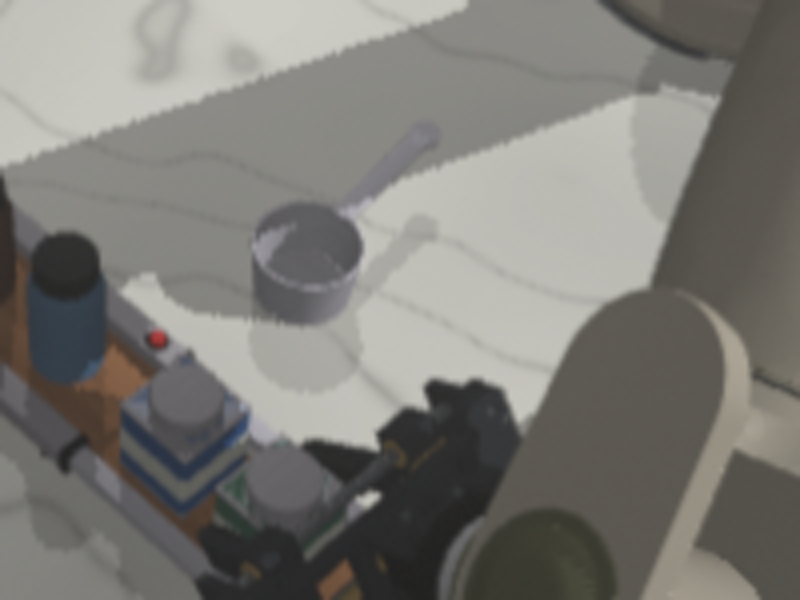

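apply_moves([
  [[0,-25,0],[0,0,0],0.72],
  [[0,-70,0],[0,0,0],0.72],
  [[0,-110,-20],[0,0,0],0.85],
  [[0,-130,-70],[0,0,0],0.85],
  [[0,-140,-120],[0,0,0],0.85],
  [[0,-140,-120],[0,0,0],0.85],
])

```text
time: 27.85
tcp_pos: [0.5785, 0.1836, 0.2325]
tool_rot: [-2.529, -0.046, 0.01]
ft_force: [-0.2, -0.5, -0.6]
grip_width: 0.0753
```

```bash
cat > r1.py <<'E'
from plan import *
t=np.radians(45); hd=-np.pi/2+TH
import sys
X=(.386,.2435); Y=-1.885
p,Rm,a=pickpose(X,Y,t,.005,-1,h=.026)
p2,R2,a2=placepose(lane(.062),hd,t,.005,-1); p2=p2-.001*np.array([np.cos(hd),np.sin(hd),0])
if __name__=="__main__":
    seq([(np.array([.44,.24,.25]),Rm),(p-.1*a,Rm),(p,Rm),(p+[0,0,.15],Rm),(np.array([.5,.2,.25]),R2),(p2+[0,0,.12],R2),(p2,R2)])
E
sed -i 's/find("green",\[.4205,.148,-1.17\]); find("red",.*/find("red",[.386,.2435,-1.885])/' g.py; python3 g.py; python3 r1.py
```

```text
t 27.85 q [ 0.397  0.76   1.123 -0.879  1.669  0.466] tcp [0.5785 0.1836 0.2325] F [-0.2 -0.5 -0.6] w 0.0753
[[0.999, 0.031, -0.018], [0.035, -0.818, 0.574], [0.003, -0.574, -0.819]]
no mask red scene
red xy [0.386  0.2419] yaw -1.872 cost 0.053
[[-136, -62, 17], [99.0, 22.9, 1.7] rows 9.5 world [0.44 0.24 0.25]
   q [-0.07  0.13  1.95  0.91  1.05 -0.23] margin 0.54
[[-216, 80, 99], [99.0, 22.9, 1.7] rows 2.9 world [0.361 0.167 0.101]
   q [-0.32  0.29  2.33  1.1   0.92 -0.89] margin 0.23
[[-191, 66, 195], [99.0, 22.9, 1.7] rows 1.6 world [0.383 0.235 0.03 ]
   q [-0.1   0.55  2.25  1.44  0.77 -1.08] margin 0.24
[[-192, -20, 72], [99.0, 22.9, 1.7] rows 2.4 world [0.383 0.235 0.18 ]
   q [-0.1   0.14  2.18  1.03  0.94 -0.47] margin 0.31
[[-77, -28, -8], [10.1, 0.3, -0.1] rows 8.6 world [0.5  0.2  0.25]
   q [ 0.43  0.56  1.33 -0.71  1.6   0.51] margin 0.5
[[0, 9, 59], [10.1, 0.3, -0.1] rows 1.7 world [0.577 0.211 0.173]
   q [ 0.4   0.79  1.15 -0.72  1.55  0.51] margin 0.51
[[1, 78, 158], [10.1, 0.3, -0.1] rows 1.9 world [0.577 0.211 0.053]
   q [ 0.4   0.95  1.2  -0.73  1.4   0.65] margin 0.5
```

View pics/s13.png

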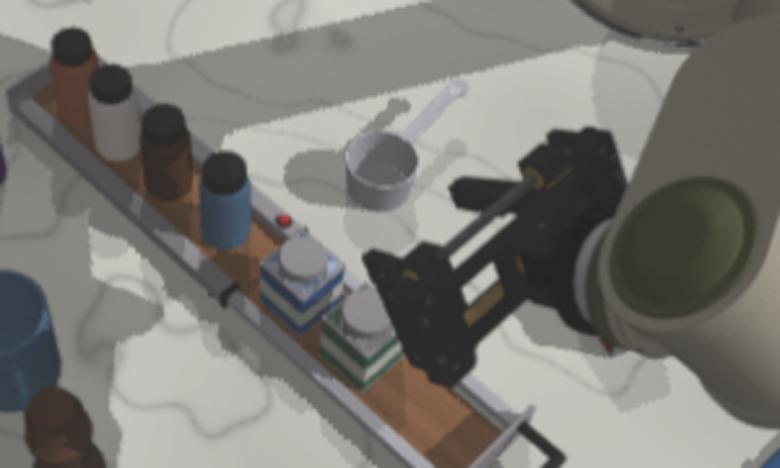

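View pics/t13.png

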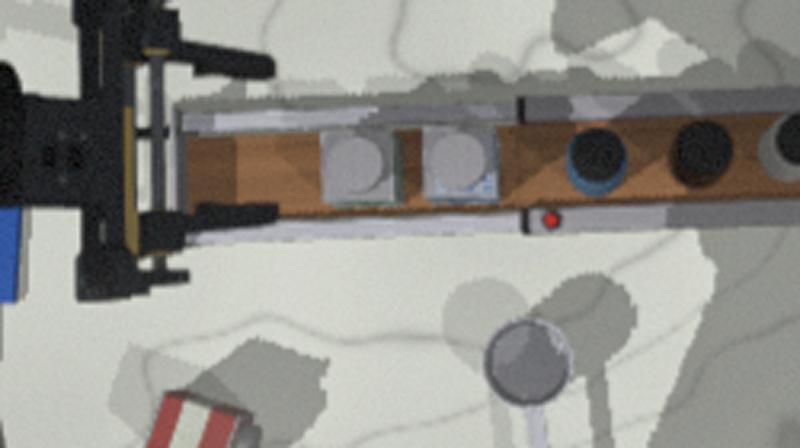

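apply_moves([
  [[-14,-10,-6],[9.9,2.3,0.2],0.85],
  [[-27,-20,-8],[19.8,4.6,0.3],0.85],
  [[-41,-28,-8],[29.7,6.9,0.5],0.85],
  [[-54,-36,-6],[39.6,9.2,0.7],0.85],
  [[-68,-44,-2],[49.5,11.5,0.8],0.85],
  [[-82,-50,2],[59.4,13.8,1],0.85],
  [[-95,-55,8],[69.3,16,1.2],0.85],
  [[-109,-60,12],[79.2,18.3,1.4],0.85],
])

```text
time: 29.15
tcp_pos: [0.4665, 0.2366, 0.2533]
tool_rot: [-1.126, 0.099, -0.256]
ft_force: [-0.1, 0.8, -0.6]
grip_width: 0.0748
```

```bash
python3 r1.py|head -6; python3 g.py
```

```text
[[-27, 0, -4], [19.4, 4.5, 0.4] rows 1.9 world [0.44 0.24 0.25]
   q [-0.07  0.13  1.95  0.91  1.05 -0.23] margin 0.61
[[-92, 93, -148], [19.4, 4.5, 0.4] rows 2.9 world [0.361 0.167 0.101]
   q [-0.32  0.29  2.33  1.1   0.92 -0.89] margin 0.23
[[-91, 188, -115], [19.4, 4.5, 0.4] rows 1.6 world [0.383 0.235 0.03 ]
   q [-0.1   0.55  2.25  1.44  0.77 -1.08] margin 0.24
t 29.15 q [0.069 0.192 1.742 0.468 1.059 0.111] tcp [0.4665 0.2366 0.2533] F [-0.1  0.8 -0.6] w 0.0748
[[0.966, 0.153, 0.207], [-0.252, 0.405, 0.879], [0.051, -0.902, 0.43]]
no mask red top
red xy [0.3887 0.2446] yaw -1.906 cost 0.052
```

apply_moves([
  [[-14,0,-2],[9.7,2.3,0.2],0.85],
  [[-27,0,-4],[19.4,4.5,0.4],0.85],
  [[-48,31,-52],[19.4,4.5,0.4],0.85],
  [[-70,62,-100],[19.4,4.5,0.4],0.85],
  [[-92,93,-148],[19.4,4.5,0.4],0.85],
  [[-92,93,-148],[19.4,4.5,0.4],0.85],
  [[-92,93,-148],[19.4,4.5,0.4],0.85],
])

```text
time: 30.32
tcp_pos: [0.3628, 0.1662, 0.1024]
tool_rot: [-0.785, 0.122, -0.297]
ft_force: [0.3, -0.5, -0.4]
grip_width: 0.0751
```

```bash
python3 r1.py|sed -n 3,6p; python3 g.py;python3 -c "
from h import *
crop(r.grab_frame('scene'),380,150,580,300,4,'s19')"
```

```text
[[-2, 2, 0], [0.3, 0.1, 0.0] rows 2.9 world [0.361 0.167 0.101]
   q [-0.32  0.29  2.33  1.1   0.92 -0.89] margin 0.23
[[-2, 102, 0], [0.3, 0.1, 0.0] rows 1.6 world [0.383 0.235 0.03 ]
   q [-0.1   0.55  2.25  1.44  0.77 -1.08] margin 0.24
t 30.32 q [-0.324  0.284  2.321  1.088  0.917 -0.875] tcp [0.3628 0.1662 0.1024] F [ 0.3 -0.5 -0.4] w 0.0751
[[0.952, 0.217, 0.218], [-0.308, 0.669, 0.677], [0.002, -0.711, 0.703]]
no mask red top
red xy [0.3881 0.2448] yaw -1.92 cost 0.045
```

View pics/s19.png

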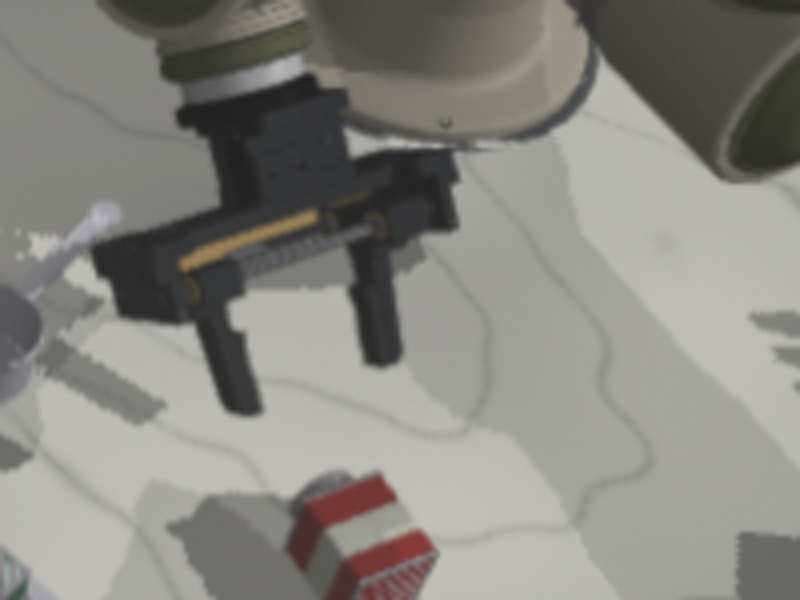

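Clear path, aligned. Advance, stop short, then check.

apply_moves([
  [[-1,30,0],[0,0,0],0.85],
  [[-1,60,0],[0,0,0],0.85],
  [[-1,85,0],[0,0,0],0.85],
  [[-1,102,0],[0,0,0],0.85],
  [[-1,102,0],[0,0,0],0.85],
  [[-1,102,0],[0,0,0],0.85],
])

```text
time: 31.42
tcp_pos: [0.3829, 0.2344, 0.0297]
tool_rot: [-0.784, 0.123, -0.298]
ft_force: [-0.1, 0.3, 1.1]
grip_width: 0.0748
```

```bash
python3 r1.py|sed -n 5,6p; python3 -c "
from h import *
st();crop(r.grab_frame('scene'),380,150,580,340,3.2,'s20')"
```

```text
[[0, 0, 1], [0.3, 0.1, 0.0] rows 1.6 world [0.383 0.235 0.03 ]
   q [-0.1   0.55  2.25  1.44  0.77 -1.08] margin 0.24
t 31.43 q [-0.094  0.548  2.252  1.437  0.765 -1.082] tcp [0.3829 0.2344 0.0297] F [-0.1  0.3  1.1] w 0.0748
[[0.951, 0.218, 0.218], [-0.309, 0.669, 0.677], [0.001, -0.711, 0.703]]
```

View pics/s20.png

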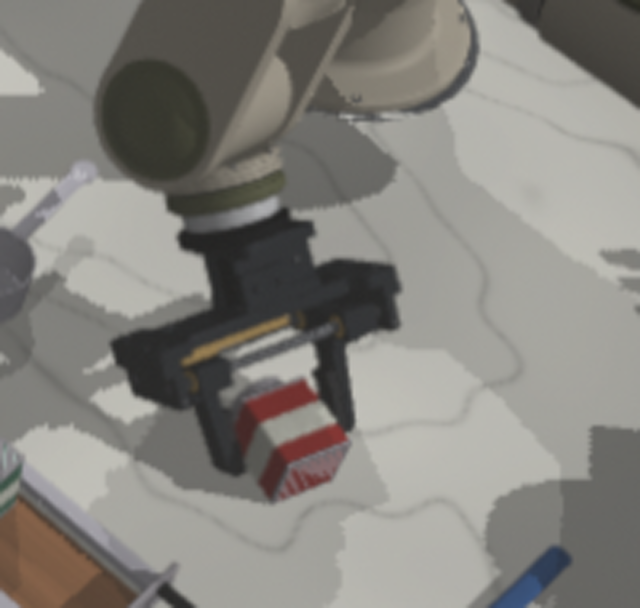

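Straddling red. Grip and lift straight up.

apply_moves([
  [[0,0,0],[0,0,0],0.3],
  [[0,0,0],[0,0,0],0.3],
  [[0,0,0],[0,0,0],0.3],
  [[0,-7,7],[0,0,0],0.3],
  [[0,-30,30],[0,0,0],0.3],
  [[0,-70,70],[0,0,0],0.3],
  [[0,-106,106],[0,0,0],0.3],
  [[0,-106,106],[0,0,0],0.3],
], force=40)

```text
time: 32.48
tcp_pos: [0.3838, 0.2354, 0.182]
tool_rot: [-0.784, 0.116, -0.3]
ft_force: [0.4, -0.0, -2.4]
grip_width: 0.0497
```

```bash
cat > r2.py <<'E'
from r1 import *
from h import st
st()
seq([(np.array([.5,.2,.25]),R2),(p2+[0,0,.12],R2),(p2,R2)])
E
python3 r2.py; python3 -c "
from h import *
crop(r.grab_frame('scene'),350,100,580,300,3,'s21')"
```

```text
t 32.48 q [-0.09   0.131  2.178  1.024  0.931 -0.467] tcp [0.3838 0.2354 0.182 ] F [ 0.4 -0.  -2.4] w 0.0497
[[0.951, 0.222, 0.214], [-0.308, 0.668, 0.677], [0.008, -0.71, 0.704]]
[[122, -46, 49], [-88.7, -22.1, 0.5] rows 8.5 world [0.5  0.2  0.25]
   q [ 0.43  0.56  1.33 -0.71  1.6   0.51] margin 0.5
[[191, 32, 18], [-88.7, -22.1, 0.5] rows 1.7 world [0.577 0.211 0.173]
   q [ 0.4   0.79  1.15 -0.72  1.55  0.51] margin 0.51
[[190, 118, -66], [-88.7, -22.1, 0.5] rows 1.9 world [0.577 0.211 0.053]
   q [ 0.4   0.95  1.2  -0.73  1.4   0.65] margin 0.5
```

View pics/s21.png

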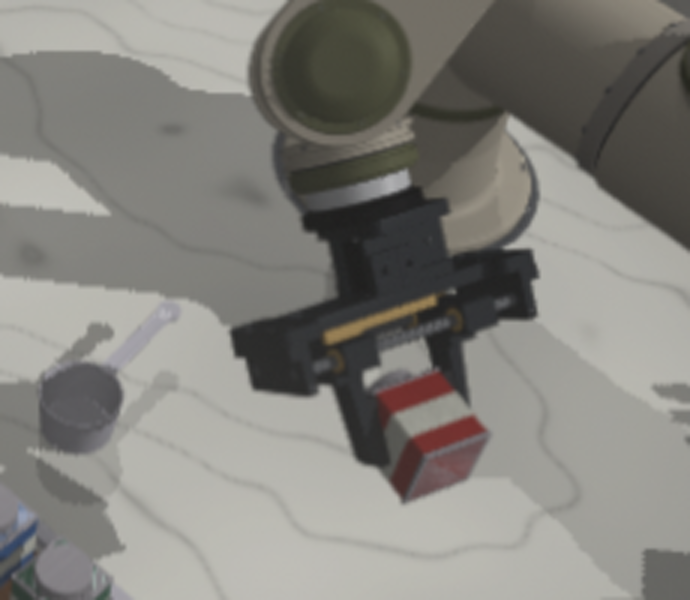

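apply_moves([
  [[14,-12,12],[-9.9,-2.5,0.1],0.3],
  [[27,-20,20],[-19.7,-4.9,0.1],0.3],
  [[41,-28,28],[-29.6,-7.4,0.2],0.3],
  [[54,-34,34],[-39.4,-9.8,0.2],0.3],
  [[68,-38,40],[-49.3,-12.3,0.3],0.3],
  [[81,-40,44],[-59.1,-14.7,0.3],0.3],
  [[95,-42,46],[-69,-17.2,0.4],0.3],
  [[109,-45,48],[-78.8,-19.6,0.4],0.3],
])

```text
time: 33.52
tcp_pos: [0.4874, 0.2044, 0.2426]
tool_rot: [-2.188, -0.013, -0.014]
ft_force: [-0.0, 0.3, -2.1]
grip_width: 0.0494
```

```bash
python3 r2.py
```

```text
t 33.52 q [ 0.404  0.502  1.388 -0.569  1.518  0.514] tcp [0.4874 0.2044 0.2426] F [-0.   0.3 -2.1] w 0.0494
[[1.0, 0.014, 0.006], [0.004, -0.579, 0.815], [0.015, -0.815, -0.579]]
[[13, -3, -8], [-9.6, -1.9, -0.5] rows 0.9 world [0.5  0.2  0.25]
   q [ 0.43  0.56  1.33 -0.71  1.6   0.51] margin 0.52
[[88, 54, 46], [-9.6, -1.9, -0.5] rows 1.7 world [0.577 0.211 0.173]
   q [ 0.4   0.79  1.15 -0.72  1.55  0.51] margin 0.51
[[86, 152, 115], [-9.6, -1.9, -0.5] rows 1.9 world [0.577 0.211 0.053]
   q [ 0.4   0.95  1.2  -0.73  1.4   0.65] margin 0.5
```

apply_moves([
  [[13,-3,-8],[-9.6,-1.9,-0.5],0.3],
  [[50,25,19],[-9.6,-1.9,-0.5],0.3],
  [[88,54,46],[-9.6,-1.9,-0.5],0.3],
  [[88,54,46],[-9.6,-1.9,-0.5],0.3],
  [[88,54,46],[-9.6,-1.9,-0.5],0.3],
  [[88,54,46],[-9.6,-1.9,-0.5],0.3],
])

```text
time: 34.28
tcp_pos: [0.5764, 0.2113, 0.1775]
tool_rot: [-2.349, -0.042, 0.007]
ft_force: [-0.7, -0.3, -0.8]
grip_width: 0.0493
```

```bash
python3 r2.py|tail -4; python3 -c "
from h import *
crop(r.grab_frame('scene'),330,170,530,320,4,'s22');crop(r.grab_frame('top'),130,150,330,300,4,'t22')"
```

```text
[[0, 3, 3], [-0.4, -0.4, 0.2] rows 1.7 world [0.577 0.211 0.173]
   q [ 0.4   0.79  1.15 -0.72  1.55  0.51] margin 0.51
[[-1, 89, 87], [-0.4, -0.4, 0.2] rows 1.9 world [0.577 0.211 0.053]
   q [ 0.4   0.95  1.2  -0.73  1.4   0.65] margin 0.5
```

View pics/s22.png

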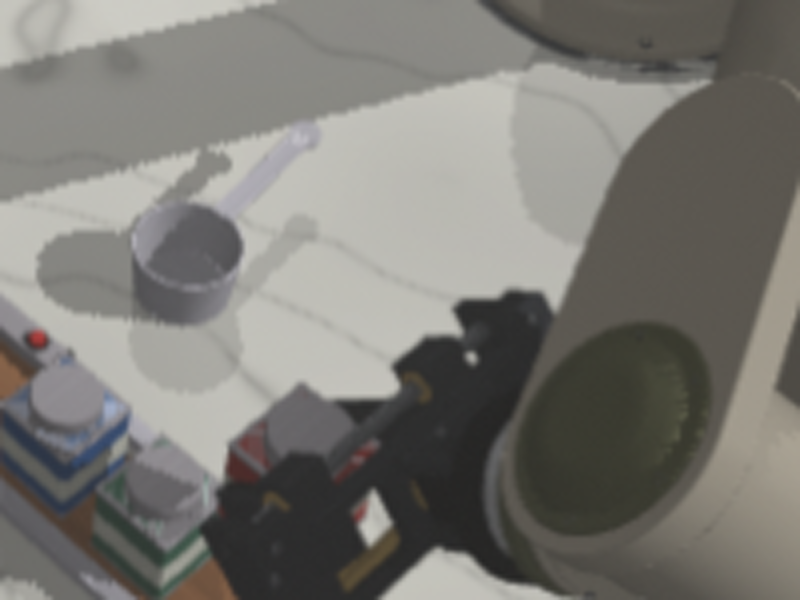

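View pics/t22.png

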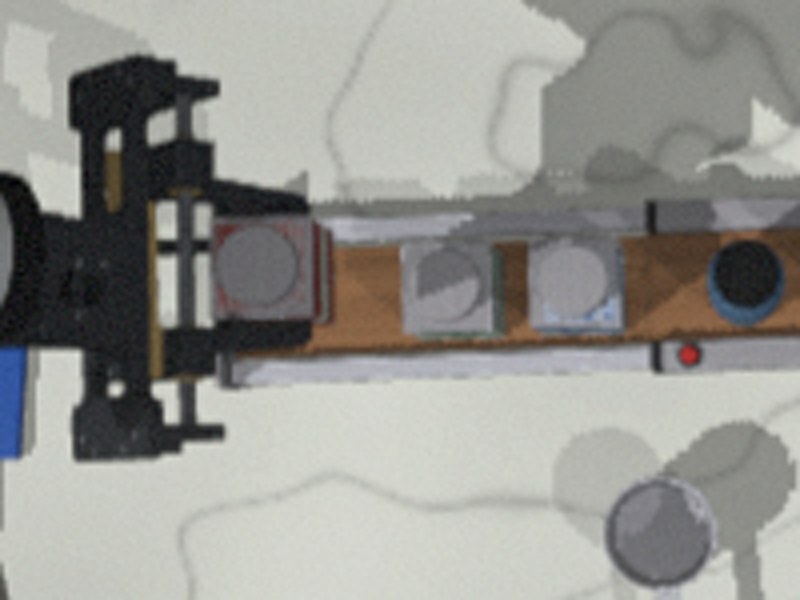

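apply_moves([
  [[0,25,17],[-0.4,-0.4,0.2],0.3],
  [[-1,52,44],[-0.4,-0.4,0.2],0.3],
  [[-1,75,67],[-0.4,-0.4,0.2],0.3],
  [[-1,86,78],[-0.4,-0.4,0.2],0.3],
  [[-1,90,82],[-0.4,-0.4,0.2],0.3],
  [[-1,90,82],[-0.4,-0.4,0.2],0.3],
])

```text
time: 35.12
tcp_pos: [0.5771, 0.2062, 0.0556]
tool_rot: [-2.356, -0.041, 0.016]
ft_force: [-0.1, 0.6, -0.2]
grip_width: 0.0495
```

```bash
python3 r2.py|tail -2; python3 -c "
from h import *
st()
crop(r.grab_frame('scene'),330,170,530,320,4,'s23');crop(r.grab_frame('top'),130,150,330,300,4,'t23')"
```

```text
[[0, -1, 5], [0.0, -0.0, 0.0] rows 1.9 world [0.577 0.211 0.053]
   q [ 0.4   0.95  1.2  -0.73  1.4   0.65] margin 0.5
t 35.12 q [ 0.394  0.938  1.203 -0.738  1.397  0.645] tcp [0.5771 0.2062 0.0556] F [-0.1  0.6 -0.2] w 0.0495
[[0.999, 0.025, -0.024], [0.035, -0.707, 0.706], [0.001, -0.707, -0.707]]
```

View pics/t23.png

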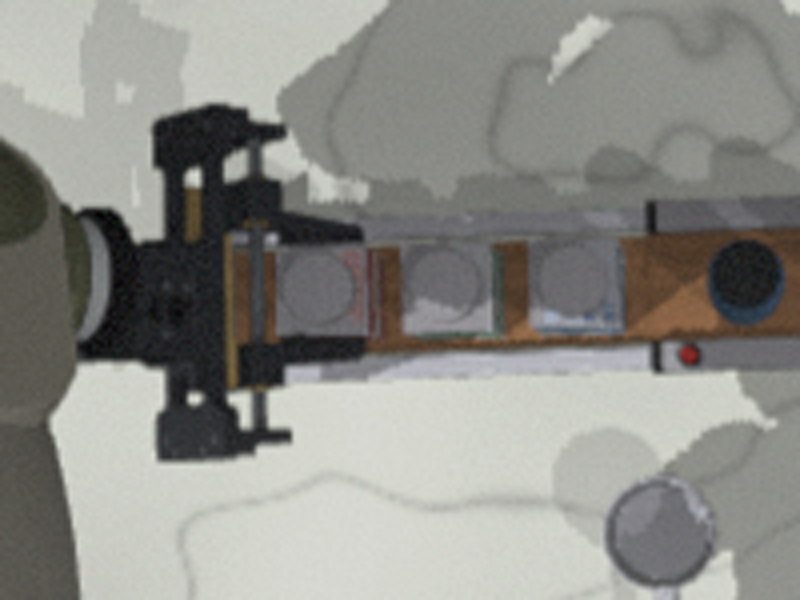

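apply_moves([
  [[0,1,1],[0,0,0],0.3],
  [[0,2,2],[0,0,0],0.3],
  [[0,2,2],[0,0,0],0.3],
])

```text
time: 35.6
tcp_pos: [0.5769, 0.2062, 0.0525]
tool_rot: [-2.357, -0.041, 0.017]
ft_force: [-0.7, 1.2, 4.7]
grip_width: 0.0498
```

```bash
python3 -c "
from h import *
st()"
```

```text
t 35.6 q [ 0.394  0.943  1.204 -0.739  1.394  0.648] tcp [0.5769 0.2062 0.0525] F [-0.7  1.2  4.7] w 0.0498
[[0.999, 0.025, -0.025], [0.035, -0.708, 0.706], [0.0, -0.706, -0.708]]
```

Contact. Release and withdraw.

apply_moves([
  [[0,0,0],[0,0,0],0.65],
  [[0,0,0],[0,0,0],0.7],
  [[0,0,0],[0,0,0],0.72],
  [[0,-25,0],[0,0,0],0.72],
  [[0,-70,0],[0,0,0],0.72],
  [[0,-120,-20],[0,0,0],0.72],
  [[-40,-150,-60],[0,0,0],0.72],
  [[-90,-170,-80],[0,0,0],0.72],
])

```text
time: 36.6
tcp_pos: [0.4841, 0.2665, 0.2305]
tool_rot: [-2.356, -0.041, 0.014]
ft_force: [-0.4, 0.1, 0.3]
grip_width: 0.063
```

```bash
python3 -c "
from h import *
st()
crop(r.grab_frame('scene'),230,170,530,350,2.6,'s24');crop(r.grab_frame('top'),130,150,380,300,3.2,'t24')"
```

```text
t 36.6 q [ 0.542  0.646  1.249 -0.67   1.671  0.589] tcp [0.4841 0.2665 0.2305] F [-0.4  0.1  0.3] w 0.063
[[0.999, 0.025, -0.023], [0.034, -0.706, 0.707], [0.002, -0.707, -0.707]]
```

View pics/s24.png

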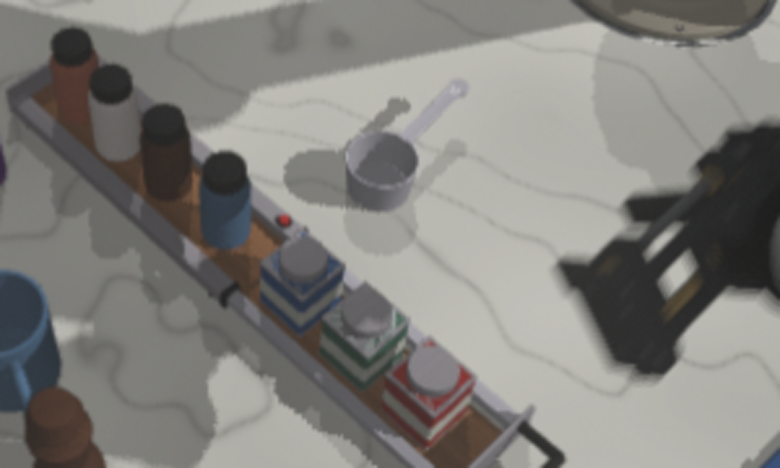

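View pics/t24.png

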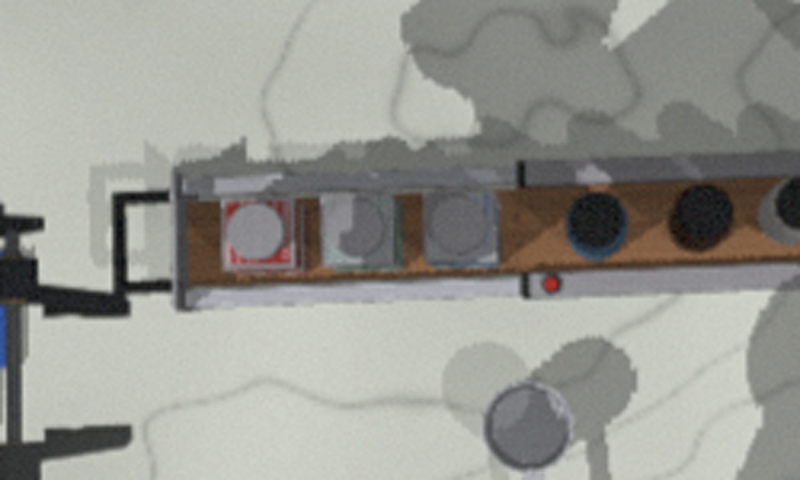

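```bash
python3 - <<'E'
from tins import *; from plan import lane,LC,TH
ft=r.grab_frame("top"); fs=r.grab_frame("scene")
cv2.imwrite("pics/top_end.png",ft["frame"][:,:,::-1])
M={}
for n in("red","green","blue","yellow"):
    for cam,f in(("top",ft),("scene",fs)):
        m=r.silhouettes("tin_"+n,cam); print(n,cam,[(round(x["conf"],2),np.round(x["rect"]).tolist()) for x in m[:3]])
        if m and n!="yellow": M[n,cam]=m[0]["mask"]
for n,s in(("red",.057),("green",-.010),("blue",-.082)):
    items=[]
    for cam,f in(("top",ft),("scene",fs)):
        m=M.get((n,cam))
        if m is None: continue
        v,u=np.nonzero(m); c0,r0=u.min()-12,v.min()-12; w,h=u.max()-c0+12,v.max()-r0+12
        items.append((f,cv2.resize(m[r0:r0+h,c0:c0+w].astype(np.float32),(w*S,h*S))>.5,(c0,r0,w*S,h*S)))
    def cost(a):
        Rm=(R.from_rotvec([a[2],a[3],0])*R.from_rotvec([0,0,a[4]])).as_matrix(); c=0
        for f,m,off in items:
            q=poly(f,pts(np.array([a[0],a[1],.042]),Rm),off)>0; c+=1-(q&m).sum()/(q|m).sum()
        return c
    x0=np.r_[lane(s)[:2],0,0,TH]
    z=minimize(cost,x0,method="Nelder-Mead",options=dict(initial_simplex=np.vstack([x0,x0+np.diag([.01,.01,.1,.1,.1])]),maxiter=600))
    d=z.x[:2]-LC; print(n,"lane x,y",(d@[np.cos(TH),np.sin(TH)]).round(4),(d@[-np.sin(TH),np.cos(TH)]).round(4),"tilt",z.x[2:4].round(3),"yaw",z.x[4].round(2),"cost",round(z.fun,3))
E
```

```text
red top [(0.77, [197.0, 214.0, 224.0, 237.0])]
red scene [(0.92, [376.0, 298.0, 410.0, 342.0])]
green top [(0.56, [229.0, 211.0, 253.0, 234.0]), (0.51, [164.0, 199.0, 305.0, 248.0])]
green scene [(0.66, [250.0, 179.0, 268.0, 219.0])]
blue top [(0.82, [261.0, 211.0, 288.0, 232.0]), (0.56, [391.0, 206.0, 418.0, 229.0])]
blue scene [(0.89, [329.0, 259.0, 363.0, 298.0]), (0.42, [318.0, 255.0, 446.0, 369.0])]
yellow top []
yellow scene []
red lane x,y -0.0018 0.0588 tilt [0.01  0.003] yaw 0.06 cost 0.121
green lane x,y -0.0029 -0.0109 tilt [ 0.024 -0.024] yaw 0.03 cost 1.081
blue lane x,y -0.0013 -0.0819 tilt [-0.01   0.006] yaw 0.03 cost 0.179
```

View pics/top_end.png

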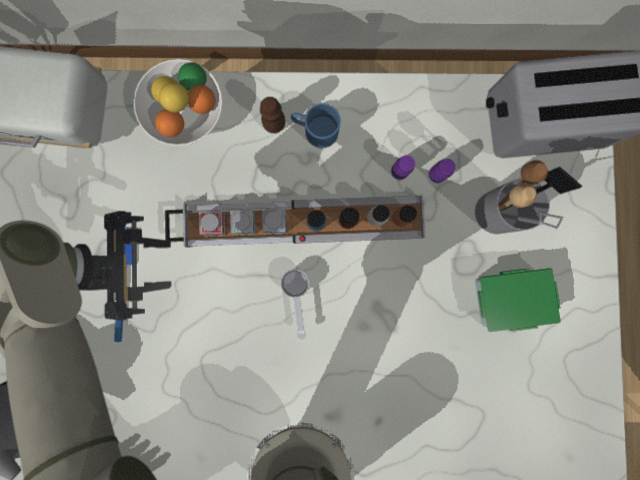

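```bash
python3 -c "
from h import *
crop(r.grab_frame('scene'),320,240,430,350,7,'s25');crop(r.grab_frame('top'),180,190,320,250,5.5,'t25')
print(r.get_obs()['ft_force'],r.get_obs()['qd'])"
```

```text
[0.12827013 0.36190857 0.83528024] [ 0.00201035 -0.00650202  0.00091763 -0.00085567  0.00100397 -0.0003297 ]
```

View pics/s25.png

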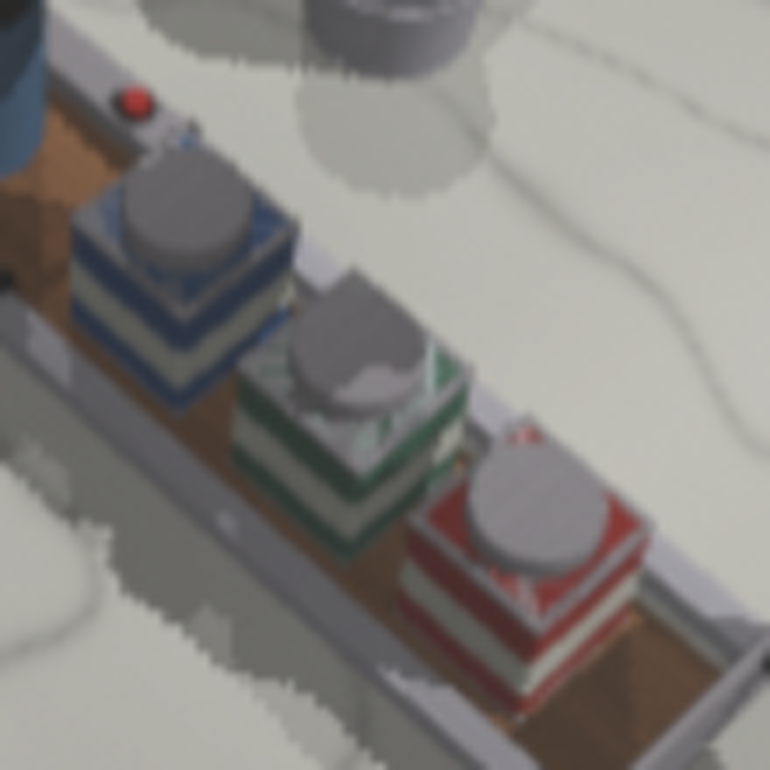

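View pics/t25.png

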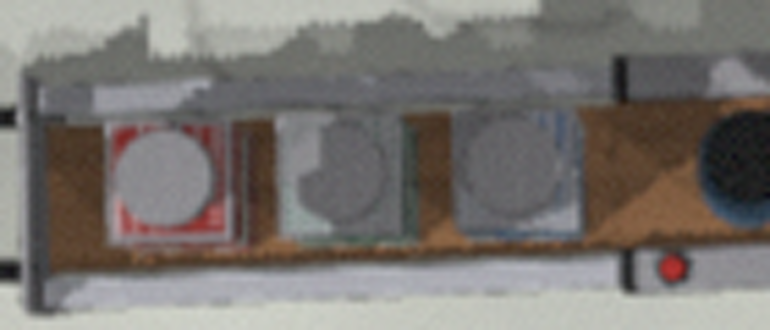

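All three stand flat between the rails and the lock button is out. Handing in.

```bash
python3 -c "
from workcell import r
print(r.sign_off())"
```

```text
the job is handed in; nothing more can be done
None
```

The job is handed in. The sliding half is out with the red lock button showing, and all three tins present (blue, green, red) stand lid up on it. No yellow tin was found in either camera.

**What I did:** I pulled the bow handle until the button clicked out, then flipped and placed blue, green and red in that order. During green's pick the red tin was knocked a few centimetres aside, so I located it again before gripping it. The run took about 37 s of the 210 s allowed.

**Tin positions, from fitting the camera outlines:**

| Tin | Off the lane's middle line (limit 14 mm) | Along the lane (limit ±105 mm) | Tilt (limit 0.12 rad) |
|---|---|---|---|
| blue | 1 mm | −82 mm | about 0.01 rad |
| green | 3 mm | −11 mm | about 0.03 rad |
| red | 2 mm | +59 mm | about 0.01 rad |

**Other checks:** In the last pictures the jars stand in place. I saw no shift of the cup, food container or utensil holder. The arm hid most of the spatula in the last top view, but I did not work near it. The tool was clear of everything, with force near zero.

**Checks that disagreed:**
- Green's outline in the scene camera was a false detection on a jar, so its numbers rest on the top camera. I judged its upright stance by eye in the close-ups.
- Green met the deck about 2 mm earlier than planned, with about 12 N. I eased off before letting go.

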